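Put the scraper away and inspect the etching plate through a magnifying glass

ROBOT

A 6-joint arm with a two-finger parallel gripper is mounted at the origin on the work surface. World frame = base frame: x ahead of the robot, y to its left, z up, the work surface at z = 0. Lengths are in m, angles in degrees, forces in N, time in s.
With the tool pointing down it reaches from about 0.4 to 0.825 m from the base axis. Payload 7 kg.
Tool frame: the origin (TCP) lies on the centre line of the jaws, within the pads' length; the fingertips stand 19 mm ahead of it and the grasp point (between the pads) is the TCP (r.tip_extent is the distance from the TCP to the fingertips, in m); z points along the fingers, y is the line along which they close (so a half turn about z gives the same grasp; the last joint's range is limited). The gripper opens to 88 mm and grips with 3 to 60 N. Pads are 19 mm wide; open, the fingers measure 130 mm over their backs; the gripper's body (78 mm by 193 mm) begins 47 mm behind the grasp point.
Start: joints at [86.923, 20.546, 0.682, 0, -70.136, -16.507], TCP at [0.226, 0.636, 0.22] pointing down, gripper open.
Joint ranges: [-176.03, 176.03], [-82.01, 121.73], [-58.28, 71.71], [-173.87, 95.51], [-174.79, -0.11], [-173.66, 173.66]. Speed limits (degrees/s): [136.94, 136.94, 172.46, 180, 180, 180].

INTERFACE

Orientations are given as [roll, pitch, yaw] about the fixed x, y, z axes, in that order (R = Rz(yaw) Ry(pitch) Rx(roll)).
In Python, from plant import r gives the robot as it stands. The module is installed in compiled form; this text tells all that it offers.
- The arm moves only by the tool jog_arm, never from a script. Its argument "deltas" is a list that holds one entry, the list of rows, each a list of 5 numbers: the opening, from -1 (shut) to 1 (fully open), then the shift along the world's x, y, z in cm, then the turn about the world's z in rad. In form: [[[claw, dx, dy, dz, turn], ...]]. A call has 1 to 8 rows; each row shifts and turns the commanded pose from where the row before left it; what a row does not reach is not made up. A row lasts 1/8 s, in which the tool goes at most 62.5 mm and 10.7 degrees, less where a joint would pass 70% of its speed; a pose out of reach is approached as far as the arm can. A call with a gripper value outside its range is refused whole. The fingers move at their own pace and stop on an object; "force" is the grip in N (left out, the last holds). Time passes only in rows, so rows that do not move let the fingers close. It gives the time, the measured TCP pose, the force, the opening and the grip force at its end, in the units of the state.
- r.get_state(): the state, without advancing time (a new reading comes with each control period).
- r.capture(name): name is "scene" or "top" or "wrist"; returns the picture (384x512x3 uint8, blue, green, red); there is no depth.
- r.camera_info(name): a dict with "fx", "fy", "cx", "cy" (pixels), "view" (4x4, takes a point from world to camera coordinates). Camera axes: x right, y up, looking along -z (the intrinsics and any distortion apply to the point x, -y, -z); pixel columns grow to the right and rows downward; lengths in m; the calibration is good to about 2 mm. A picture is of the moment at which its call begins: read the wrist's pose just before it. camera_info takes no time and is no camera call; for the wrist camera it gives the pose at the moment of the call.
- r.close_job(): hands the job in; it is judged then, once.
The state is a dict: "time_s": time; "joints": joint angles; "qd": joint speeds; "joint_torque": joint torques, N m; "tcp_pos": TCP position; "eef_rot": TCP orientation; "contact_force": force on the tool from outside, world axes, zero at the start; "moment": the same for the moment, N m; "gripper_width": finger opening in m; "gripper_force": force on a finger pad.
Only numpy, scipy, OpenCV 4.12 (cv2) and the standard library are available. Lean on these libraries where they do the work, as an engineer would, in place of code of your own. Each camera call takes 0.05 s, during which the arm holds its last target. There are 200 camera calls.

TASK

The copper printing plate has just been reworked and the scraper still lies on it: slide the scraper blade first into the slot of its wooden block until it is fully home, and let go of it. Then take the magnifying glass by its handle and hold it level over the middle of the small round motif engraved on the plate, its lens at the same height as the tip of the pointer on the upright stand, without ever touching the plate with the glass. Finish while still holding it steady there, gripped and carried by the robot alone; leave the pointer and everything else where they are.

Things in the scene. Friction and masses are not known exactly. Their poses are not given: they have to be found in the camera images.
- plate: fixed grey bed board, 160 x 130 (x, y) and 10 high, with a copper plate 110 x 85 x 3 on its middle (copper's top 13 above the table). Origin: centre of the bed's underside, z up
- motif (a point): middle of the small round engraved leaf motif (dark ring, diameter 24) on the copper's top face, at x +22, y -12 in the plate's frame, 13 above the table; wholly or partly covered at first by the scraper
- scraper: flat scraper, 170 long, loose, at first flat on the copper plate. Dark wooden handle 105 x 22 wide x 20 high (x -85 to +20, z 0 to 20 in its frame); thin steel blade 40 wide, 3 thick, at underside level (x +20 to +85, z 0 to 3). x points from handle to blade, z up. Origin: on the underside, 85 from the blade's edge. About 0.16 kg, centre of mass at x -20
- blade_edge (a point): middle of the scraper's front (blade) edge, on its underside, at x +85 in its frame
- scraper_grip (a point): middle of the scraper's handle over the centre of mass, at x -20, z +10 in its frame: grip across the 22 width
- block: fixed light-wood holder, base board 190 x 64, 12 high (x -95 to +95). The scraper lies on the board with its blade in a horizontal slot under the raised part (x +30 to +100, top 37 above the table). Slot: entered along the block's +x, 50 wide, 9 high, floor = board top, 55 deep to a solid back. Scraper home: its origin is over the block's. Origin: centre of the underside, z up
- slot (a point): middle of the slot's mouth, on its floor, at x +30, z +12 in the block's frame; its axes are the block's (x goes into the slot)
- loupe: magnifying glass lying flat on the table, loose, about 0.12 kg: round lens in a steel rim of outer diameter 62, 12 thick; black handle along its own -x, 16 wide and 16 high (x -38 to -150, z 0 to 16). Origin: centre of the lens's underside, on the table; z up, normal to the lens. Centre of mass at about x -55
- lens (a point): centre of the lens at mid thickness, 6 above the loupe's underside
- loupe_grip (a point): point of the handle near the centre of mass, at x -60, z +8 in the loupe's frame: grip across the 16 width
- stand: fixed steel height stand: base 60 x 60 x 12 with an upright rod of diameter 10, top 142 above the table. Origin: centre of the base's underside. Beyond the plate; not to be touched
- focus (a joint): height of the stand's sliding pointer above its lowest place, in m; the pointer is stiff and stays; its tip is at 0.075 + this value above the table
- mark (a point): tip of the pointer, a flat aluminium finger 2 thick that points to the stand's own -x, 43 from the rod's axis; its height is the focal height
- ink_tin: bystander, loose: short closed metal ink tin, diameter 60, height 42. Origin: centre of its underside; leave it where it is
- ink_jar: bystander, loose: small amber glass jar with black cap, diameter 42, height 55. Origin: centre of its underside; leave it where it is
- mug: bystander, loose: white mug, diameter 80, height 92, handle towards its own +y. Origin: centre of its underside; leave it where it is
- pen_pot: bystander, loose: blue pot of pens, diameter 72, pot height 100, pens up to about 150. Origin: centre of its underside; leave it where it is
- brayer: bystander, loose: ink roller lying flat: black rubber roller 60 long, 32 thick (along its own y), steel frame, wooden handle towards its own -x ending 120 from the roller. Origin: centre of its underside (below the roller); leave it where it is
- cork_block: bystander, loose: cork sanding block, 75 x 45 x 28 high. Origin: centre of its underside; leave it where it is
Not all that is in view belongs to the job. Of the things that look like the scraper, the middle-sized one is meant.

How it is judged (in metres and radians):
On the way, in this order (a step that is already met when the one before it is completed fails the run):
1. the scraper lies fully home in the slot of its block, let go (x of blade_edge in the frame of slot between 0.045 and 0.062 m and y of blade_edge in the frame of slot between -0.01 and 0.01 m and z of blade_edge in the frame of slot between -0.003 and 0.006 m and angle between the x axis of scraper and the x axis of block, either way round below 0.2 rad and angle between scraper's own z axis and vertical below 0.1 rad and contact force between scraper and the fingers below 0.1 N), for 0.3 s.
2. the magnifying glass is gripped and lifted clear of the table, the scraper still home (all of step 1 and contact force between loupe and the fingers above 1 N and height (world z) of lens above 0.05 m), for 0.2 s.
At the end, for the whole second after the job is handed in: Scraper blade 45 mm or more into the slot, flat, let go. Glass gripped, still, resting on nothing: lens within 12 mm (from above) of the motif's middle, within 7 mm of the pointer tip's height, tilt under 0.12 rad (7 degrees) (all of step 1 and contact force between loupe and plate below 0.1 N and contact force between loupe and block below 0.1 N and contact force between loupe and stand below 0.1 N and contact force between loupe and scraper below 0.1 N and contact force between loupe and ink_tin below 0.1 N and contact force between loupe and ink_jar below 0.1 N and contact force between loupe and mug below 0.1 N and contact force between loupe and pen_pot below 0.1 N and contact force between loupe and brayer below 0.1 N and contact force between loupe and cork_block below 0.1 N and contact force between loupe and the fingers above 1 N and horizontal distance between lens and motif below 0.012 m and z of lens in the frame of mark between -0.007 and 0.007 m and angle between loupe's own z axis and vertical below 0.12 rad and linear speed of loupe below 0.02 m/s and angular speed of loupe below 0.1 rad/s); the arm keeps its last pose, push and grip.
It fails at once if the magnifying glass touches the plate or its bed (contact force between loupe and plate above 0.5 N).
It fails at once if the pointer is shifted by more than 4 mm (distance of mark from where it was at the start of the episode above 0.004 m).
It fails at once if a bystander is pushed more than 25 mm (distance of any of ink_tin, ink_jar, mug, pen_pot, brayer, cork_block from where it was at the start of the episode above 0.025 m).
It also fails if it takes over 59 s, if anything falls off the work surface, if the arm or the gripper's body presses on something with over 40 N, if the wrist force passes 120 N, or if a joint passes its speed limit or range.

## Working session

There is one attempt and no reset: what is moved stays moved. The work goes in short steps, Python scripts to look and compute and a tool call to move; the robot and the scene stay as the last step left them, time stands still between calls to the robot, and variables do not carry over. Pictures are saved under pics/ and viewed, at most 10 in all, crops included, and the job is handed in when it is done.

Besides the shell and the picture viewer there is one more tool, called by a JSON object that holds its "api" and its "payload". jog_arm: Moves the arm, as the interface text tells. Its arguments: {"type":"object","properties":{"deltas":{"type":"array"},"force":{"type":"number"}},"required":["deltas"]}

```bash
mkdir -p pics
cat > h.py <<'E'
import numpy as np, cv2, json
from plant import r
def shot(n,f):
    ci=r.camera_info(n); im=r.capture(n); cv2.imwrite('pics/'+f+'.png',im)
    json.dump({k:(np.array(v).tolist()) for k,v in ci.items()},open('pics/'+f+'.json','w')); return im,ci
def load(f): return cv2.imread('pics/'+f+'.png'), {k:(np.array(v)) for k,v in json.load(open('pics/'+f+'.json')).items()}
def ray(ci,u,v):
    V=np.array(ci['view']); R=V[:3,:3]; o=-R.T@V[:3,3]
    d=R.T@np.array([(u-ci['cx'])/ci['fx'],-(v-ci['cy'])/ci['fy'],-1]); return o,d
def onz(ci,u,v,z):
    o,d=ray(ci,u,v); return o+d*(z-o[2])/d[2]
def proj(ci,p):
    V=np.array(ci['view']); c=V[:3,:3]@np.array(p)+V[:3,3]
    return np.array([ci['cx']+ci['fx']*c[0]/-c[2], ci['cy']-ci['fy']*c[1]/-c[2]])
def tri(c1,p1,c2,p2):
    A=[];b=[]
    for c,p in((c1,p1),(c2,p2)):
        o,d=ray(c,*p); d=d/np.linalg.norm(d); P=np.eye(3)-np.outer(d,d); A.append(P); b.append(P@o)
    A=np.vstack(A); b=np.hstack(b); x=np.linalg.lstsq(A,b,rcond=None)[0]; return x, np.linalg.norm(A@x-b)
E
python3 - <<'E'
from h import *
for n in('scene','top','wrist'):
    im,ci=shot(n,n+'0'); print(n,{k:v for k,v in ci.items() if k!='view'}, ray(ci,256,192))
a=cv2.imread('pics/top0.png');b=cv2.imread('pics/scene0.png')
cv2.imwrite('pics/top0b.png',cv2.resize(a,(800,600),interpolation=cv2.INTER_CUBIC))
cv2.imwrite('pics/scene0b.png',cv2.resize(b,(800,600),interpolation=cv2.INTER_CUBIC))
print(r.get_state())
E
```

```text
scene {'fx': 348.4694406367917, 'fy': 348.4694406367917, 'cx': 250.72583310488474, 'cy': 189.21797735661718} (array([ 0.94868283, -0.36492533,  0.77181995]), array([-0.51219581,  0.40166055, -0.75935306]))
top {'fx': 435.637970132311, 'fy': 435.637970132311, 'cx': 258.6909114113218, 'cy': 194.4633016825343} (array([0.35149707, 0.01095356, 1.26255513]), array([ 0.10188543,  0.0184121 , -0.99466099]))
wrist {'fx': 343.9031856038746, 'fy': 343.9031856038746, 'cx': 256.74203005844635, 'cy': 189.96716083103277} (array([0.30334441, 0.60771654, 0.38562776]), array([-0.29170259,  0.1045613 , -0.95079763]))
{'time_s': 0.15, 'joints': array([ 8.69235395e+01,  2.05834188e+01,  6.45662090e-01, -1.28001533e-02,
       -7.01378201e+01, -1.65063241e+01]), 'qd': array([-0.05240841, -0.14024528,  0.24297305,  0.09102807,  0.03358625,
       -0.02986845]), 'joint_torque': array([-8.67618437e-04, -5.83279037e+01,  2.93288755e+01,  7.00119987e+00,
        8.75966332e-03, -1.15085904e-04]), 'tcp_pos': array([0.2261556 , 0.63557542, 0.21952653]), 'eef_rot': array([ 1.79924119e+02, -9.93601677e-03, -1.95871349e+01]), 'contact_force': array([ 0.73513817, -0.22542452, -0.0957488 ]), 'moment': array([0.03963403, 0.0065194 , 0.03397919]), 'gripper_force': 0.0, 'gripper_width': 0.08774351748275395}
```

View pics/top0b.png

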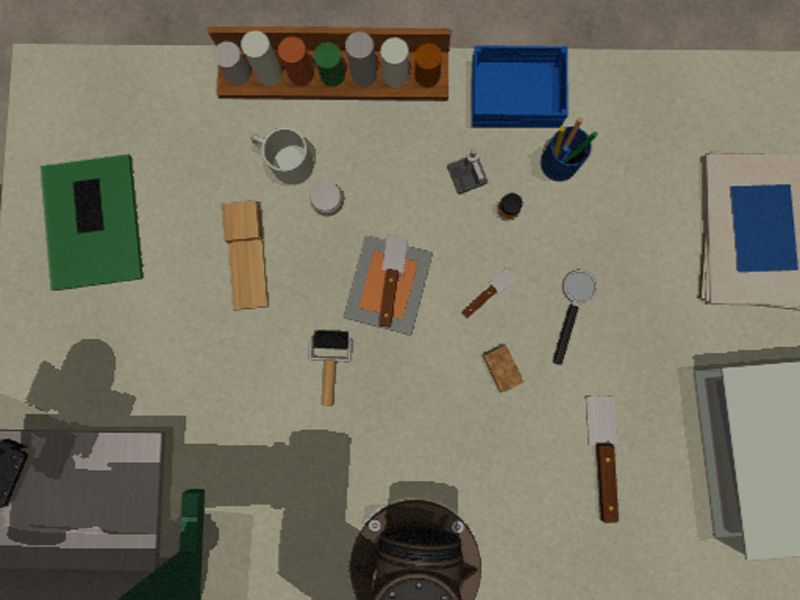

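View pics/scene0b.png

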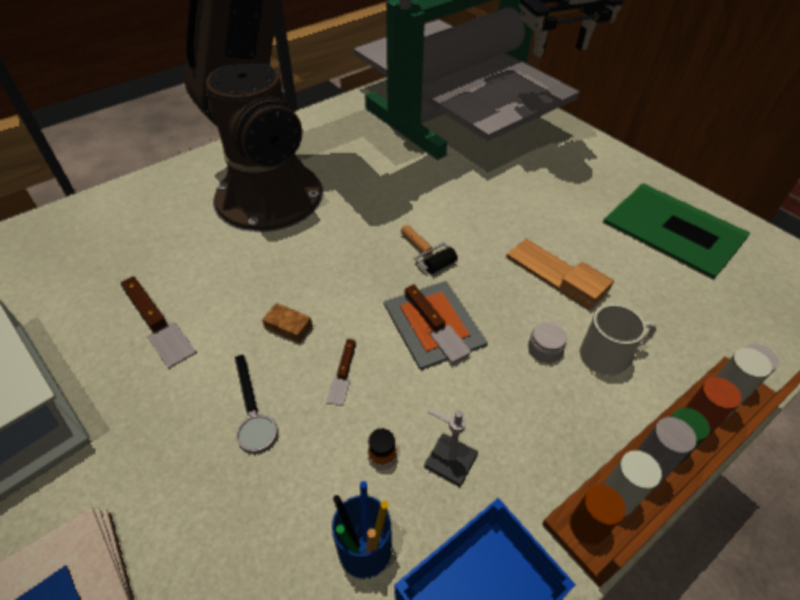

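Top view (800 px scale): three scraper-like things, at (488,292) small, (392,282) on the plate, (602,458) large. The one on the plate is middle-sized, so it's the one meant. The block is at (247,260) with its raised end up at (240,220). The loupe lens is at (578,287), the stand at (467,173) and the tin at (327,197).

Run:
```python
from h import *
im,ci=load('top0'); k=.64
def P(n,u,v,z): print(n,onz(ci,u*k,v*k,z).round(3))
for n,u,v,z in [('small a',464,315,.01),('small b',511,268,0),('mid a',386,325,.03),('mid b',395,236,.015),('big a',609,521,.02),('big b',602,396,0),
 ('block a',250,308,.012),('block b',240,201,.037),('lens',578,287,.012),('handle end',559,362,.016),('stand',467,173,.012),('tin',327,197,.042),('jar',510,206,.05),('mug',287,152,.09),('pot',567,150,.1),('brayer',330,340,.03),('cork',503,367,.028),('plate',388,285,.01)]: P(n,u,v,z)
c=im[130:330,220:420]
cv2.imwrite('pics/crop1.png',cv2.resize(c,(600,600),interpolation=cv2.INTER_CUBIC))
```

```text
small a [ 0.454 -0.084  0.01 ]
small b [ 0.544 -0.172  0.   ]
mid a [0.432 0.058 0.03 ]
mid b [0.599 0.045 0.015]
big a [ 0.09  -0.343  0.02 ]
big b [ 0.309 -0.339  0.   ]
block a [0.461 0.311 0.012]
block b [0.656 0.331 0.037]
lens [ 0.509 -0.294  0.012]
handle end [ 0.37  -0.257  0.016]
stand [ 0.721 -0.088  0.012]
tin [0.664 0.17  0.042]
jar [ 0.65  -0.163  0.05 ]
mug [0.732 0.237 0.09 ]
pot [ 0.739 -0.255  0.1  ]
brayer [0.403 0.159 0.03 ]
cork [ 0.359 -0.154  0.028]
plate [0.507 0.057 0.01 ]
```

View pics/crop1.png

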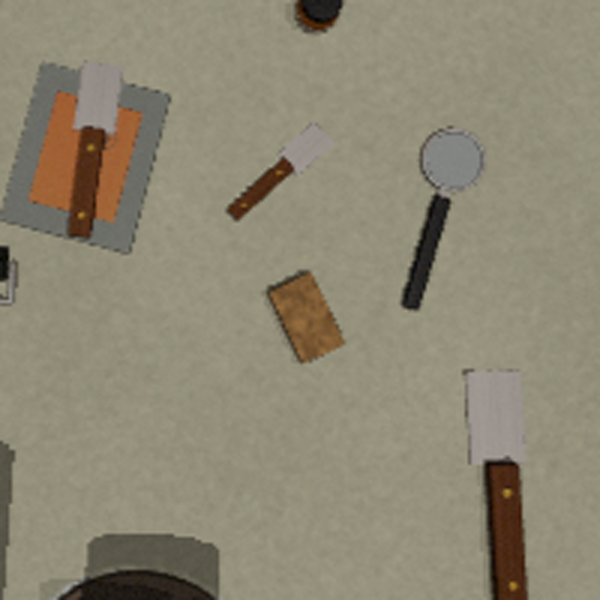

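The enlarged crop confirms it. The scraper on the plate, with its handle end at crop (80,235) and blade at (100,65), is about 168 mm long; the others are about 126 and 220 mm. Next I move the wrist camera over.

{"api": "jog_arm", "payload": {"deltas": [[[1,2.9,-3.9,0,0.033],[1,2.9,-3.9,0,0.033],[1,2.9,-3.9,0,0.033],[1,2.9,-3.9,0,0.033],[1,2.9,-3.9,0,0.033],[1,2.9,-3.9,0,0.033],[1,2.9,-3.9,0,0.033],[1,2.9,-3.9,0,0.033]]]}}

```text
time_s: 1.15
tcp_pos: [0.4589, 0.3225, 0.2202]
eef_rot: [180.0, 0.0, -4.4]
contact_force: [0.8, 1.5, 0.2]
gripper_width: 0.0875
gripper_force: 0.0
```

{"api": "jog_arm", "payload": {"deltas": [[[1,0,0,0,0],[1,0,0,0,0],[1,0,0,0,0]]]}}

```text
time_s: 1.52
tcp_pos: [0.4578, 0.3247, 0.2201]
eef_rot: [180.0, 0.0, -4.4]
contact_force: [-0.1, 0.8, 0.0]
gripper_width: 0.0876
gripper_force: 0.0
```

Run:
```python
from h import *
im,ci=shot('wrist','w1'); print(r.get_state()['tcp_pos'])
```

```text
[0.45773422 0.32473    0.22018094]
```

{"api": "jog_arm", "payload": {"deltas": [[[1,0.5,-4.5,0,0],[1,0.5,-4.5,0,0],[1,0.5,-4.5,0,0],[1,0.5,-4.5,0,0],[1,0,-4.5,0,0],[1,0,0,0,0],[1,0,0,0,0],[1,0,0,0,0]]]}}

```text
time_s: 2.58
tcp_pos: [0.4783, 0.1, 0.2202]
eef_rot: [-180.0, -0.0, -4.4]
contact_force: [0.7, -0.3, -1.1]
gripper_width: 0.0876
gripper_force: 0.0
```

Run:
```python
from h import *
im,ci=shot('wrist','w2'); s=r.get_state();print(s['tcp_pos'],s['eef_rot'],s['time_s'])
a=cv2.imread('pics/w1.png')
cv2.imwrite('pics/w12.png',cv2.resize(np.vstack([a,im]),(400,600)) if 0 else np.hstack([cv2.resize(a,(400,300),interpolation=cv2.INTER_AREA),cv2.resize(im,(400,300),interpolation=cv2.INTER_AREA)]))
```

```text
[0.47830176 0.0999818  0.22018102] [ 1.79997785e+02  4.10950625e-03 -4.37152514e+00] 2.625
```

View pics/w12.png

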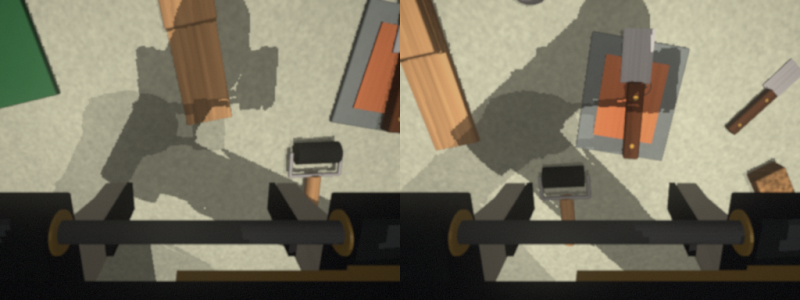

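The wrist view on the right shows the whole scraper: handle end at (632,157) and blade top at (638,30) in the montage. The block is partly visible. I'll take a second place for stereo, and one that shows the whole block.

{"api": "jog_arm", "payload": {"deltas": [[[1,-1.7,3,0,0],[1,-1.7,4,0,0],[1,-1.7,4,0,0],[1,-1,4,0,0],[1,0,0,0,0],[1,0,0,0,0],[1,0,0,0,0]]]}}

```text
time_s: 3.5
tcp_pos: [0.4173, 0.2485, 0.2202]
eef_rot: [180.0, 0.0, -4.5]
contact_force: [0.2, 0.6, 0.2]
gripper_width: 0.0878
gripper_force: 0.0
```

Run:
```python
from h import *
im,ci=shot('wrist','w3'); s=r.get_state();print(s['tcp_pos'],s['eef_rot'],s['time_s'])
a=cv2.imread('pics/w2.png')
for f in('w2','w3'):
    h=cv2.cvtColor(cv2.imread(f'pics/{f}.png'),cv2.COLOR_BGR2HSV)
    for lo,hi in(((0,90,20),(15,255,115)),((0,120,120),(15,255,255))):
        m=cv2.inRange(h,np.array(lo),np.array(hi)); 
        n,l,st,c=cv2.connectedComponentsWithStats(m)
        print(f,[(st[i].tolist(),c[i].round().tolist()) for i in range(1,n) if st[i,4]>150])
cv2.imwrite('pics/w23.png',np.vstack([a[20:220,200:],im[20:220,200:]][::1]) if 0 else cv2.resize(np.vstack([a[20:220,:],im[20:260,:]]),(698,600),interpolation=cv2.INTER_CUBIC))
```

```text
[0.41737917 0.24838006 0.2202379 ] [ 1.79993142e+02  3.20967513e-03 -4.49855607e+00] 3.55
w2 [([21, 0, 52, 99, 1061], [43.0, 35.0]), ([253, 105, 69, 98, 2360], [295.0, 147.0]), ([73, 107, 28, 79, 430], [87.0, 163.0]), ([420, 116, 62, 55, 840], [451.0, 143.0]), ([451, 209, 39, 39, 239], [467.0, 229.0]), ([205, 255, 18, 27, 300], [214.0, 268.0])]
w2 [([0, 0, 89, 191, 7715], [37.0, 101.0]), ([256, 70, 31, 57, 1291], [271.0, 101.0]), ([306, 80, 38, 103, 1922], [323.0, 131.0]), ([248, 135, 41, 43, 1466], [269.0, 155.0]), ([456, 216, 47, 30, 933], [480.0, 234.0])]
w3 [([421, 27, 49, 110, 3074], [444.0, 79.0]), ([175, 63, 23, 63, 349], [186.0, 106.0]), ([325, 216, 20, 47, 535], [334.0, 243.0])]
w3 [([132, 0, 86, 128, 5046], [174.0, 55.0]), ([383, 0, 54, 112, 3742], [412.0, 59.0]), ([451, 1, 47, 117, 1872], [473.0, 53.0]), ([328, 198, 16, 30, 396], [336.0, 211.0])]
```

View pics/w23.png

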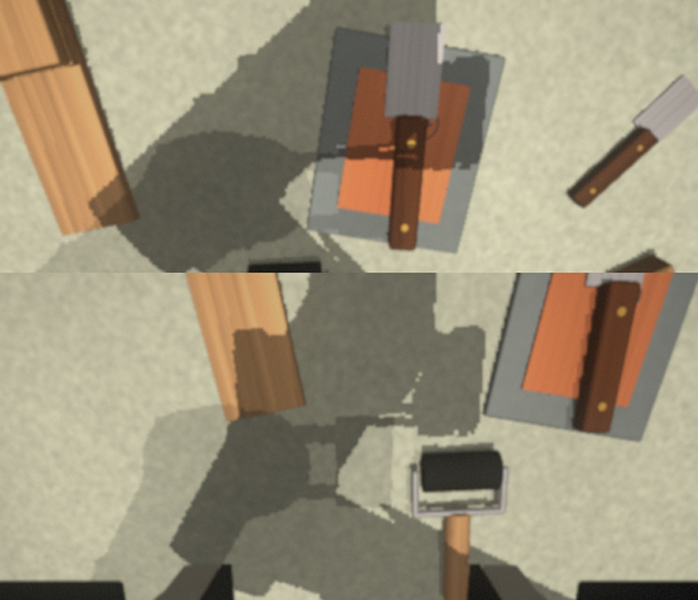

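Left: the scraper's rivets sit at montage (411,143) and (404,228), and the blade's front corners at (390,25) and (440,23). The block is cut off at the top, so two more views from further ahead will show it whole.

{"api": "jog_arm", "payload": {"deltas": [[[1,3.5,1.5,0,0],[1,3.5,1.5,0,0],[1,3.5,1.5,0,0],[1,0,0,0,0],[1,0,0,0,0],[1,0,0,0,0]]]}}

```text
time_s: 4.3
tcp_pos: [0.5218, 0.2934, 0.2206]
eef_rot: [-180.0, -0.0, -4.5]
contact_force: [0.5, 0.0, -0.0]
gripper_width: 0.0876
gripper_force: 0.0
```

Run:
```python
from h import *
im,ci=shot('wrist','w4')
```

{"api": "jog_arm", "payload": {"deltas": [[[1,0,4,0,0],[1,0,4,0,0],[1,0,2,0,0],[1,0,0,0,0],[1,0,0,0,0],[1,0,0,0,0]]]}}

```text
time_s: 5.1
tcp_pos: [0.5223, 0.393, 0.2206]
eef_rot: [-180.0, -0.0, -4.5]
contact_force: [0.3, -0.2, -0.6]
gripper_width: 0.0877
gripper_force: 0.0
```

Run:
```python
from h import *
im,ci=shot('wrist','w5'); s=r.get_state();print(s['tcp_pos'],s['eef_rot'],s['time_s'])
a=cv2.imread('pics/w4.png')
# rivets
R={}
for f,pts in(('w2',[(301.5,124.9),(296.4,187.3)]),('w3',[(455.6,48.1),(441.6,117.8)])):
    g=cv2.cvtColor(cv2.imread(f'pics/{f}.png'),cv2.COLOR_BGR2HSV)[...,2].astype(float)
    g2=cv2.imread(f'pics/{f}.png')[...,1].astype(float)
    for i,(u,v) in enumerate(pts):
        u0,v0=int(round(u)),int(round(v)); w=g2[v0-4:v0+5,u0-4:u0+5]; w=np.clip(w-np.median(w)-20,0,None)
        yy,xx=np.mgrid[-4:5,-4:5]; R[f,i]=(u0+(w*xx).sum()/w.sum(),v0+(w*yy).sum()/w.sum())
_,c2=load('w2');_,c3=load('w3')
print(R)
q=[tri(c2,R['w2',i],c3,R['w3',i]) for i in(0,1)]; print(q)
for z in(.033,.016): print(z,[onz(c2,*p,z).round(4) for p in [(286.1,38.3),(322.8,36.9),R['w2',0],R['w2',1]]])
cv2.imwrite('pics/w45.png',np.hstack([a[0:230,190:],im[0:230,190:]][::1]) if 0 else cv2.resize(np.vstack([a[:235,100:420],im[:235,140:460]]),(408,600),interpolation=cv2.INTER_CUBIC))
b=np.hstack([a[:235,60:360],im[:235,160:460]]); cv2.imwrite('pics/w45.png',cv2.resize(b,(800,313*2) if 0 else (766,300*2)) if 0 else cv2.resize(b,None,fx=1.33,fy=1.33*1,interpolation=cv2.INTER_CUBIC))
```

```text
[0.52236778 0.39310456 0.22063131] [-1.79985033e+02 -1.13834522e-02 -4.49951754e+00] 5.15
{('w2', 0): (np.float64(301.4563591022444), np.float64(124.0785536159601)), ('w2', 1): (np.float64(296.4639175257732), np.float64(186.72680412371133)), ('w3', 0): (np.float64(455.6492027334852), np.float64(48.03189066059225)), ('w3', 1): (np.float64(441.3187022900763), np.float64(117.80152671755725))}
[(array([0.513791  , 0.05132171, 0.03396375]), np.float64(0.0007341935048828305)), (array([0.44850384, 0.05935736, 0.03462095]), np.float64(0.00014447206629407647))]
0.033 [array([0.5955, 0.063 , 0.033 ]), array([0.5941, 0.0284, 0.033 ]), array([0.5142, 0.0514, 0.033 ]), array([0.4479, 0.0592, 0.033 ])]
0.016 [array([0.5972, 0.0615, 0.016 ]), array([0.5957, 0.0253, 0.016 ]), array([0.5119, 0.0494, 0.016 ]), array([0.4425, 0.0575, 0.016 ])]
```

View pics/w45.png

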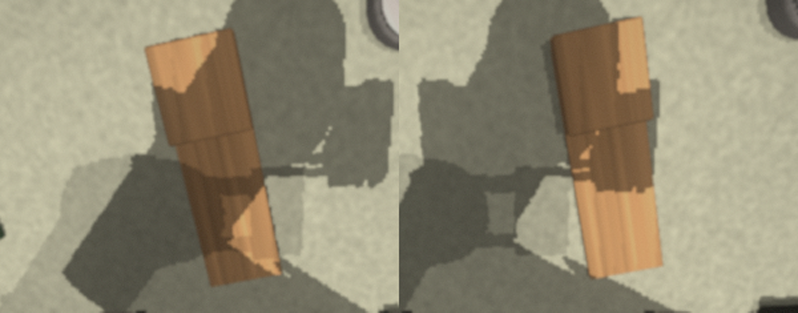

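The block is whole in both views. Left: far corners (146,47)/(233,29), mouth-top corners (172,146)/(253,129), near corners (212,285)/(281,274). Right: (553,37)/(641,17), (567,135)/(653,119), (592,278)/(662,266).

Run:
```python
from h import *
a,c4=load('w4');b,c5=load('w5')
L=np.array([(146,47),(233,29),(172,146),(253,129),(212,285),(281,274)],float);Rr=np.array([(553,37),(641,17),(567,135),(653,119),(592,278),(662,266)],float)
p4=np.c_[60+L[:,0]/1.33,L[:,1]/1.33]; p5=np.c_[160+(Rr[:,0]-399)/1.33,Rr[:,1]/1.33]
def sub(im,p):
    g=cv2.cvtColor(im,cv2.COLOR_BGR2HSV)[...,1]
    q=cv2.cornerSubPix(g,p.astype(np.float32).reshape(-1,1,2),(4,4),(-1,-1),(3,30,.01)).reshape(-1,2); return q.astype(float)
s4,s5=sub(a,p4),sub(b,p5)
print(np.c_[p4,s4].round(1));print(np.c_[p5,s5].round(1))
for P4,P5 in((p4,p5),(s4,s5)):
    for i,z in enumerate([.037]*4+[.012]*2):
        x,e=tri(c4,P4[i],c5,P5[i]); print(x.round(4),round(e*1e3,1),onz(c4,*P4[i],z)[:2].round(4),onz(c5,*P5[i],z)[:2].round(4))
```

```text
[[169.8  35.3 168.4  35.6]
 [235.2  21.8 233.8  20.8]
 [189.3 109.8 191.3 109.7]
 [250.2  97.  249.9  94.9]
 [219.4 214.3 218.2 215.1]
 [271.3 206.  271.4 206.1]]
[[275.8  27.8 273.3  28.8]
 [342.   12.8 342.   11.9]
 [286.3 101.5 286.3 101.5]
 [351.   89.5 350.7  88.4]
 [305.1 209.  303.7 208.9]
 [357.7 200.  357.9 199.3]]
[0.6494 0.3651 0.0352] 0.5 [0.6495 0.3647] [0.6488 0.3652]
[0.6571 0.3029 0.0325] 0.3 [0.6562 0.3027] [0.6566 0.304 ]
[0.5805 0.358  0.0257] 0.7 [0.5807 0.3558] [0.5817 0.3589]
[0.5881 0.2945 0.0337] 0.0 [0.5883 0.2944] [0.5882 0.2953]
[0.4583 0.3416 0.0142] 0.4 [0.4577 0.3419] [0.4571 0.3413]
[0.4639 0.2807 0.0133] 0.1 [0.4634 0.2807] [0.4635 0.2804]
[0.6495 0.3672 0.0313] 1.0 [0.6494 0.366 ] [0.6481 0.3676]
[0.6572 0.3039 0.0371] 0.1 [0.6572 0.3039] [0.6573 0.3039]
[0.58   0.3574 0.0181] 0.8 [0.5806 0.3538] [0.5817 0.3589]
[0.5896 0.2946 0.0332] 0.7 [0.5902 0.2945] [0.5892 0.2956]
[0.4577 0.3432 0.0136] 0.4 [0.4568 0.3434] [0.4573 0.343 ]
[0.4644 0.2806 0.0135] 0.8 [0.4632 0.2806] [0.4644 0.2802]
```

Block: near mid (0.461,0.3115), mouth (0.585,0.3264), yaw 6.9°. Board top ≈ 13 mm and raised top ≈ 34 mm measured, close to the text. Scraper: grip at (0.492,0.0545), yaw −6.5°, handle top 34 mm. Going to the scraper.

{"api": "jog_arm", "payload": {"deltas": [[[1,-0.4,-4.5,0,-0.035],[1,-0.4,-4.5,0,0],[1,-0.4,-4.5,0,0],[1,-0.4,-4.5,0,0],[1,-0.4,-4.5,0,0],[1,-0.4,-4.5,-2,0],[1,-0.4,-4.5,-2,0],[1,-0.2,-2.4,-2,0]]]}}

```text
time_s: 6.15
tcp_pos: [0.4916, 0.0526, 0.1602]
eef_rot: [-180.0, -0.1, -6.6]
contact_force: [0.9, -0.1, -0.6]
gripper_width: 0.0876
gripper_force: 0.0
```

{"api": "jog_arm", "payload": {"deltas": [[[1,0,0,-3,0],[1,0,0,-3,0],[1,0,0,-2,0],[1,0,0,-1,0],[1,0,0,0,0],[1,0,0,0,0]]]}}

```text
time_s: 6.9
tcp_pos: [0.4928, 0.0551, 0.0711]
eef_rot: [-180.0, -0.1, -6.5]
contact_force: [0.5, -0.7, -0.1]
gripper_width: 0.0875
gripper_force: 0.0
```

{"api": "jog_arm", "payload": {"deltas": [[[1,0,0,-1.5,0],[1,0,0,-1.3,0],[1,0,0,-0.6,0],[1,0,0,0,0]]]}}

```text
time_s: 7.4
tcp_pos: [0.4921, 0.0548, 0.036]
eef_rot: [180.0, 0.0, -6.5]
contact_force: [-0.0, -0.9, 0.1]
gripper_width: 0.0875
gripper_force: 0.0
```

{"api": "jog_arm", "payload": {"deltas": [[[-1,0,0,0,0],[-1,0,0,0,0],[-1,0,0,0,0],[-1,0,0,0,0],[-1,0,0,0,0],[-1,0,0,0,0]]], "force": 30}}

```text
time_s: 8.15
tcp_pos: [0.4922, 0.0549, 0.0363]
eef_rot: [180.0, 0.0, -6.5]
contact_force: [0.9, 0.2, 0.6]
gripper_width: 0.0334
gripper_force: 0.0
```

{"api": "jog_arm", "payload": {"deltas": [[[-1,0,0,0,0],[-1,0,0,0,0],[-1,0,0,0,0],[-1,0,0,0,0]]]}}

```text
time_s: 8.65
tcp_pos: [0.4922, 0.0549, 0.0363]
eef_rot: [180.0, 0.0, -6.5]
contact_force: [0.5, -0.2, -0.7]
gripper_width: 0.0004
gripper_force: 0.0
```

{"api": "jog_arm", "payload": {"deltas": [[[-1,0,0,1,0],[-1,0,0,2,0],[-1,0,0,3,0],[-1,0,0,3,0],[-1,0,0,0,0]]]}}

```text
time_s: 9.28
tcp_pos: [0.4939, 0.0556, 0.1294]
eef_rot: [-179.8, -0.3, -6.4]
contact_force: [0.6, 0.7, -0.2]
gripper_width: 0.0005
gripper_force: 0.0
```

The jaws closed on nothing, so I'm looking again.

Run:
```python
from h import *
print(r.tip_extent)
im,ci=shot('wrist','w6'); s=r.get_state();print(s['tcp_pos'],proj(ci,s['tcp_pos']))
t,_=shot('top','t6'); sc,_=shot('scene','s6')
a=cv2.resize(t[110:260,180:330],(400,400),interpolation=cv2.INTER_CUBIC); b=cv2.resize(im,(400,300)); c=cv2.resize(sc[150:260,220:340],(400,300),interpolation=cv2.INTER_CUBIC)
cv2.imwrite('pics/m6.png',np.hstack([np.vstack([b,c]),np.vstack([a,np.zeros((200,400,3),np.uint8)])]))
```

```text
0.019
[0.49296425 0.05529914 0.12785545] [256.81805409 241.96256193]
```

View pics/m6.png

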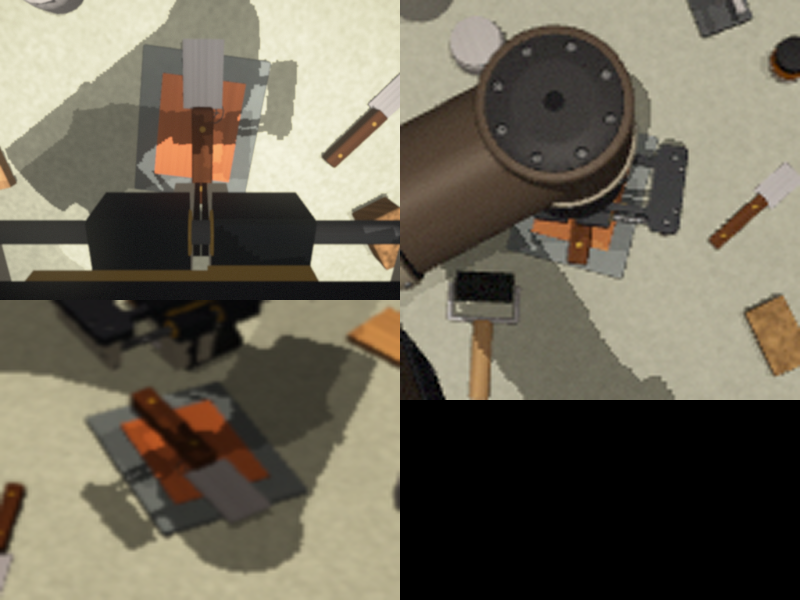

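Left-top and left-bottom show the scraper still lying on the plate, with the rivet at about (203,128), and the closed fingers empty above it. I'll check numerically whether it moved and where the fingertips appear.

Run:
```python
from h import *
im,ci=load('w6'); tcp=np.array([0.49296,0.0553,0.12786])
for dz in(-.019,-.01,0,.01,.02): print(dz,proj(ci,tcp+[0,0,dz]).round(1))
_,c2=load('w2')
g2=im[...,1].astype(float)
u0,v0=260,164
w=g2[v0-6:v0+7,u0-6:u0+7]; k=np.unravel_index(w.argmax(),w.shape); print(k,w.max(),w[k[0]-2:k[0]+3,k[1]-2:k[1]+3].astype(int))
print('front rivet predicted',proj(ci,[0.5138,0.0513,0.034]),'rear',proj(ci,[0.4485,.0594,.034]))
print('blade mid pred',proj(ci,[.5965,.0434,.016]), 'seen approx',(203/400*512,40*1.28))
for v in range(215,345,4): print(v,im[v,[240,246,250,257,264,268,274]].sum(1)//3)
```

```text
-0.019 [256.9 227.7]
-0.01 [256.9 234.1]
0 [256.8 242. ]
0.01 [256.8 250.7]
0.02 [256.7 260.4]
(np.int64(7), np.int64(3)) 78.0 [[48 60 70 75 75]
 [54 68 73 77 75]
 [57 71 78 77 78]
 [57 69 75 78 78]
 [50 65 73 75 78]]
front rivet predicted [259.27839653 163.87508106] rear [258.16540792 240.64578609]
blade mid pred [257.64458765  51.33237368] seen approx (259.84, 51.2)
215 [158  84  76  72  79  81 155]
219 [156  83  76  75  77  77 152]
223 [155  81  77  74  80  76 167]
227 [149  78  76  74  77  75 167]
231 [162  75  75  75  82  85 168]
235 [101  92  45  54  56  92 103]
239 [ 93  92  41 113  52  93  94]
243 [ 94  93  39 115  48  93  93]
247 [38 92 36 60 43 92 40]
251 [34 90 33 61 39 92 28]
255 [31 90 27 58 34 92 32]
259 [31 87 26 57 30 89 33]
263 [ 29  89  24 149  22  91  27]
267 [ 30  81  24 108  25  90  27]
271 [29 75 24 70 23 70 26]
275 [32 67 25 63 22 69 30]
279 [38 55 21 62 21 59 31]
283 [36 44 40 41 41 48 36]
287 [41 46 44 43 41 49 35]
291 [42 47 45 44 45 50 34]
295 [41 48 45 43 45 50 35]
299 [43 45 43 46 44 50 36]
303 [42 46 46 43 45 49 33]
307 [45 44 46 43 43 50 36]
311 [38 45 42 45 41 51 33]
315 [40 62 21 66 20 63 29]
319 [40 62 21 67 26 63 34]
323 [39 64 24 67 21 66 29]
327 [27 73 61 81 64 78 26]
331 [ 21  96 130 126 131  85  24]
335 [ 20 101 127 126 129  89  19]
339 [ 21 102 125 124 123  83  37]
343 [ 25 103 131 129 119  59  58]
```

Run:
```python
from h import *
from scipy.spatial.transform import Rotation as Ro
out=[]
for f,tcp,yaw,w in(('w6',[0.49296,0.0553,0.12786],-6.4,.0004),('w5',[.52237,.3931,.22063],-4.5,.0876)):
    im,ci=load(f); x=np.array([np.cos(np.radians(yaw)),np.sin(np.radians(yaw)),0]); y=np.array([x[1],-x[0],0])
    im=cv2.resize(im,None,fx=3,fy=3,interpolation=cv2.INTER_CUBIC)
    for dz,col in((-.019,(0,0,255)),(0,(0,255,0)),(.02,(255,0,0))):
        for s in(-1,1):
            for xx in (.0095,-.0095):
                p=proj(ci,np.array(tcp)+x*xx+y*s*w/2+[0,0,dz]); print(f,dz,s,xx,p.round(1)); cv2.circle(im,tuple(int(round(q*3+1)) for q in p),3,col,-1)
    out.append(im)
a=out[0][600:900,570:970]; b=out[1][600:1100,300:1260]
b=cv2.resize(b,(800,300)) if 0 else cv2.resize(b,(576,300))
cv2.imwrite('pics/m7.png',np.vstack([cv2.resize(a,(576,300)) if 0 else np.hstack([a,np.zeros((300,176,3),np.uint8)]),b]))
```

```text
w6 -0.019 -1 0.0095 [256.6 212.7]
w6 -0.019 -1 -0.0095 [256.6 242.3]
w6 -0.019 1 0.0095 [257.3 212.7]
w6 -0.019 1 -0.0095 [257.2 242.3]
w6 0 -1 0.0095 [256.4 225.7]
w6 0 -1 -0.0095 [256.4 257.8]
w6 0 1 0.0095 [257.2 225.7]
w6 0 1 -0.0095 [257.2 257.8]
w6 0.02 -1 0.0095 [256.3 242.5]
w6 0.02 -1 -0.0095 [256.3 277.7]
w6 0.02 1 0.0095 [257.1 242.5]
w6 0.02 1 -0.0095 [257.1 277.7]
w5 -0.019 -1 0.0095 [180.1 211.8]
w5 -0.019 -1 -0.0095 [182.3 241.6]
w5 -0.019 1 0.0095 [331.9 211.9]
w5 -0.019 1 -0.0095 [329.8 241.8]
w5 0 -1 0.0095 [172.4 225. ]
w5 0 -1 -0.0095 [175.  257.3]
w5 0 1 0.0095 [339.5 225.1]
w5 0 1 -0.0095 [336.9 257.5]
w5 0.02 -1 0.0095 [162.4 242.1]
w5 0.02 -1 -0.0095 [165.7 277.5]
w5 0.02 1 0.0095 [349.2 242.3]
w5 0.02 1 -0.0095 [346.  277.7]
```

View pics/m7.png

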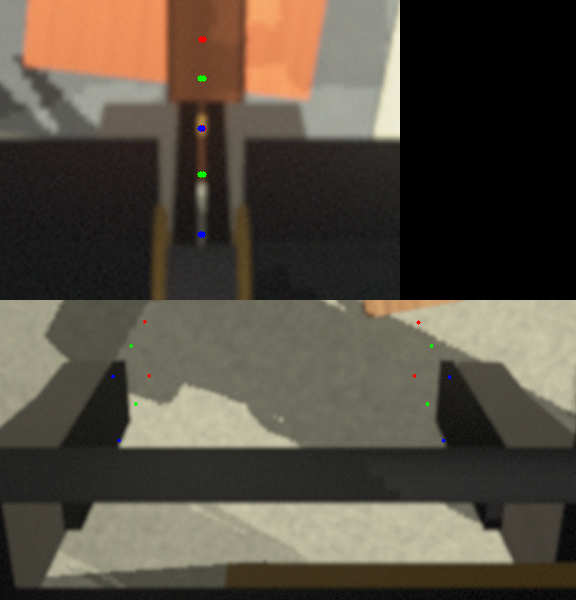

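In this enlargement the fingertips sit 8 mm *above* the reported TCP point, not 19 mm below it. The red marks are well off the visible tips at about (125,362) and (437,362) in the lower panel. That explains the empty grasp, because the tips were above the handle. I'll open, go lower by that amount and watch the force.

{"api": "jog_arm", "payload": {"deltas": [[[1,0,0,0,0],[1,0,0,0,0],[1,0,0,0,0],[1,0,0,0,0],[1,0,0,0,0],[1,0,0,-2,0],[1,0,0,-2,0],[1,0,0,-2,0]]]}}

```text
time_s: 10.42
tcp_pos: [0.4923, 0.055, 0.0658]
eef_rot: [-180.0, -0.0, -6.5]
contact_force: [0.6, 0.7, 0.6]
gripper_width: 0.0749
gripper_force: 0.0
```

{"api": "jog_arm", "payload": {"deltas": [[[1,0,0,-1,0],[1,0,0,-1,0],[1,0,0,-1,0],[1,0,0,-1,0],[1,0,0,0,0]]]}}

```text
time_s: 11.05
tcp_pos: [0.4918, 0.0547, 0.0255]
eef_rot: [180.0, 0.1, -6.5]
contact_force: [0.5, -0.1, 0.4]
gripper_width: 0.0874
gripper_force: 0.0
```

{"api": "jog_arm", "payload": {"deltas": [[[1,0,0,-0.5,0],[1,0,0,-0.5,0],[1,0,0,0,0]]]}}

```text
time_s: 11.42
tcp_pos: [0.492, 0.0548, 0.0159]
eef_rot: [180.0, 0.0, -6.5]
contact_force: [0.6, 0.2, -0.2]
gripper_width: 0.0876
gripper_force: 0.0
```

{"api": "jog_arm", "payload": {"deltas": [[[1,0,0,-0.2,0],[1,0,0,-0.2,0],[1,0,0,0,0]]]}}

```text
time_s: 11.8
tcp_pos: [0.4922, 0.0549, 0.0122]
eef_rot: [180.0, 0.0, -6.5]
contact_force: [0.3, -0.3, -0.4]
gripper_width: 0.0878
gripper_force: 0.0
```

{"api": "jog_arm", "payload": {"deltas": [[[-1,0,0,0,0],[-1,0,0,0,0],[-1,0,0,0,0],[-1,0,0,0,0],[-1,0,0,0,0],[-1,0,0,0,0],[-1,0,0,0,0],[-1,0,0,0,0]]]}}

```text
time_s: 12.8
tcp_pos: [0.4922, 0.0549, 0.0123]
eef_rot: [180.0, 0.0, -6.5]
contact_force: [0.7, 0.8, 0.7]
gripper_width: 0.0217
gripper_force: 30.0
```

{"api": "jog_arm", "payload": {"deltas": [[[-1,0,0,0,0],[-1,0,0,0,0]]]}}

```text
time_s: 13.05
tcp_pos: [0.4922, 0.0549, 0.0123]
eef_rot: [180.0, 0.0, -6.5]
contact_force: [-1.0, -0.2, -0.5]
gripper_width: 0.0218
gripper_force: 30.0
```

Gripped at 21.7 mm width with 30 N. Lifting and carrying it to in front of the slot.

{"api": "jog_arm", "payload": {"deltas": [[[-1,0,0,1,0],[-1,0,0,2,0],[-1,0,0,2,0],[-1,0,0,2,0],[-1,0,0,1,0],[-1,0,0,0,0]]]}}

```text
time_s: 13.8
tcp_pos: [0.4926, 0.0551, 0.0929]
eef_rot: [-179.9, -0.1, -6.5]
contact_force: [-0.4, 0.7, -1.7]
gripper_width: 0.0218
gripper_force: 30.0
```

{"api": "jog_arm", "payload": {"deltas": [[[-1,-0.4,3.7,0,0.034],[-1,-0.4,3.7,0,0.034],[-1,-0.4,3.7,0,0.034],[-1,-0.4,3.7,0,0.034],[-1,-0.4,3.7,0,0.034],[-1,-0.4,3.7,0,0.034],[-1,-0.2,3.5,0,0.03],[-1,0,0,0,0]]]}}

```text
time_s: 14.8
tcp_pos: [0.4658, 0.3137, 0.091]
eef_rot: [179.9, 0.1, 7.1]
contact_force: [0.1, -0.2, -2.8]
gripper_width: 0.0213
gripper_force: 30.0
```

{"api": "jog_arm", "payload": {"deltas": [[[-1,0,0,0,0],[-1,0,0,0,0]]]}}

```text
time_s: 15.05
tcp_pos: [0.4661, 0.3109, 0.0918]
eef_rot: [180.0, 0.0, 6.9]
contact_force: [1.5, -0.3, -2.5]
gripper_width: 0.0216
gripper_force: 30.0
```

Run:
```python
from h import *
im,ci=shot('wrist','w8'); s=r.get_state();print(s['tcp_pos'],s['eef_rot'],s['time_s'],s['gripper_width'],s['gripper_force'])
t=np.array(s['tcp_pos'])
hs=cv2.cvtColor(im,cv2.COLOR_BGR2HSV)
m=cv2.inRange(hs,np.array([0,0,60]),np.array([179,45,255])); 
yaw=np.radians(s['eef_rot'][2]);x=np.array([np.cos(yaw),np.sin(yaw),0]);y=np.array([-x[1],x[0],0])
for zb in(-.012+.013,.0): print('pred edge corners',[proj(ci,t+x*.105+y*q+[0,0,zb+.003]).round(1) for q in(.02,-.02)],[proj(ci,t+x*.04+y*q+[0,0,zb+.003]).round(1) for q in(.02,-.02)])
cv2.imwrite('pics/w8b.png',cv2.resize(im[:260,60:460],(800,520),interpolation=cv2.INTER_CUBIC))
```

```text
[0.46619376 0.3109599  0.09205007] [1.79977218e+02 2.76675688e-02 6.88290669e+00] 15.1 0.021776181258468485 29.98267561197281
pred edge corners [array([209.7,  23.1]), array([303.2,  23.2])] [array([215.1, 170.4]), array([297.5, 170.5])]
pred edge corners [array([210. ,  23.5]), array([302.9,  23.6])] [array([215.4, 169.9]), array([297.3, 170. ])]
```

View pics/w8b.png

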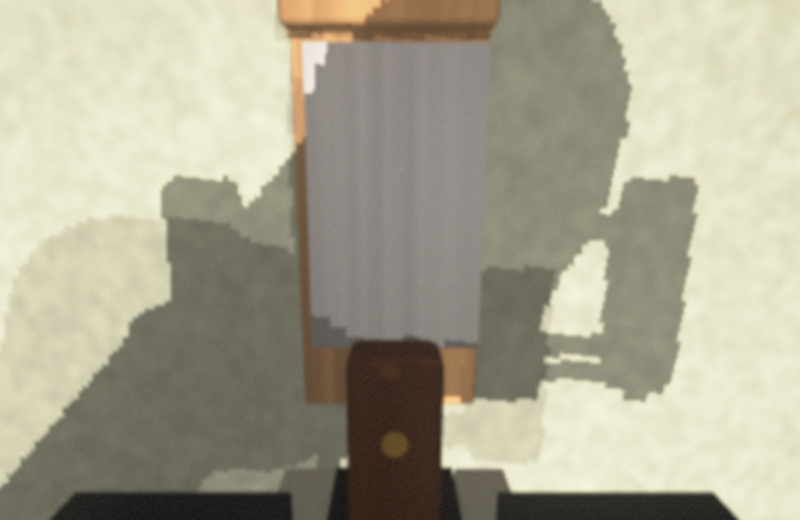

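The blade is held straight: front corners (302,40)/(490,40), the near board end below at (305,400)/(475,400), and the raised part's edge at y≈25 from x=278 to 500. Checking lateral alignment by ray casting.

Run:
```python
from h import *
im,ci=load('w8'); t=np.array([0.46619,0.31096,0.09205]); yaw=np.radians(6.88)
x=np.array([np.cos(yaw),np.sin(yaw),0]);y=np.array([-x[1],x[0],0])
def rel(u,v,z): 
    p=onz(ci,60+u/2,v/2,z)-t; return (np.array([p@x,p@y])*1e3).round(1)
print('near',rel(305,402,.012),rel(475,402,.012)); print('mouthtop',rel(278,22,.037),rel(500,22,.037))
print('blade',rel(302,40,.095),rel(490,40,.095),rel(310,345,.095),rel(478,345,.095),'rivet',rel(394,445,.114))
```

```text
near [-5.7 33.3] [ -5.6 -31.2]
mouthtop [119.8  33.2] [119.9 -30.9]
blade [106.4  19.5] [106.4 -20.9] [38.7 20.2] [ 38.7 -20.9] rivet [20.3 -0.3]
```

{"api": "jog_arm", "payload": {"deltas": [[[-1,0,0.17,-1,0],[-1,0,0,-2,0],[-1,0,0,-2,0],[-1,0,0,-1.5,0],[-1,0,0,-1,0],[-1,0,0,-0.3,0],[-1,0,0,0,0],[-1,0,0,0,0]]]}}

```text
time_s: 16.1
tcp_pos: [0.4665, 0.314, 0.0148]
eef_rot: [-180.0, -0.0, 6.9]
contact_force: [0.4, -0.6, -1.0]
gripper_width: 0.0217
gripper_force: 30.0
```

{"api": "jog_arm", "payload": {"deltas": [[[-1,0.7,0.08,0,0],[-1,0.7,0.08,0,0],[-1,0.7,0.08,0,0],[-1,0.7,0.08,0,0],[-1,0,0,0,0]]]}}

```text
time_s: 16.73
tcp_pos: [0.4948, 0.3168, 0.0141]
eef_rot: [180.0, -0.0, 6.9]
contact_force: [-1.5, 0.1, -1.3]
gripper_width: 0.0217
gripper_force: 30.0
```

{"api": "jog_arm", "payload": {"deltas": [[[-1,0.7,0.09,0,0],[-1,0.7,0.09,0,0],[-1,0.7,0.09,0,0],[-1,0.7,0.09,0,0],[-1,0,0,0,0]]]}}

```text
time_s: 17.35
tcp_pos: [0.5228, 0.3205, 0.0141]
eef_rot: [-180.0, -0.0, 6.9]
contact_force: [-0.2, 0.3, -1.3]
gripper_width: 0.0217
gripper_force: 30.0
```

{"api": "jog_arm", "payload": {"deltas": [[[-1,0.4,0.04,0,0],[-1,0.4,0.04,-0.05,0],[-1,0.2,0.02,-0.1,0],[-1,0,0,-0.1,0],[-1,0,0,0,0],[-1,0,0,0,0]]]}}

```text
time_s: 18.1
tcp_pos: [0.5322, 0.3214, 0.0118]
eef_rot: [180.0, -0.0, 7.0]
contact_force: [-0.3, -0.1, -1.8]
gripper_width: 0.0216
gripper_force: 30.0
```

{"api": "jog_arm", "payload": {"deltas": [[[-1,0,0,-0.1,0],[-1,0,0,-0.05,0],[-1,0,0,0,0],[-1,0,0,0,0]]]}}

```text
time_s: 18.6
tcp_pos: [0.5323, 0.3215, 0.0113]
eef_rot: [-180.0, -0.0, 7.0]
contact_force: [-3.0, -1.0, 7.3]
gripper_width: 0.0219
gripper_force: 30.0
```

Resting on the floor, 53 mm in. Release and rise.

{"api": "jog_arm", "payload": {"deltas": [[[1,0,0,0,0],[1,0,0,0,0],[1,0,0,0,0],[1,0,0,0,0],[1,0,0,1,0],[1,0,0,2,0],[1,0,0,4,0],[1,0,0,4,0]]]}}

```text
time_s: 19.6
tcp_pos: [0.5322, 0.3213, 0.122]
eef_rot: [180.0, -0.0, 7.0]
contact_force: [0.6, -0.0, -0.5]
gripper_width: 0.0868
gripper_force: 0.0
```

{"api": "jog_arm", "payload": {"deltas": [[[1,-2,0,5,0],[1,-2,0,5,0],[1,-2,0,0,0],[1,0,0,0,0],[1,0,0,0,0]]]}}

```text
time_s: 20.23
tcp_pos: [0.4722, 0.3212, 0.2198]
eef_rot: [180.0, 0.0, 7.0]
contact_force: [-0.1, -0.5, -0.7]
gripper_width: 0.0878
gripper_force: 0.0
```

Run:
```python
from h import *
s=r.get_state();im,ci=shot('wrist','w9'); print(s['tcp_pos'],s['eef_rot'],s['time_s'])
# rivet detection on handle
g=im.astype(float); hs=cv2.cvtColor(im,cv2.COLOR_BGR2HSV)
m=cv2.inRange(hs,np.array([0,80,15]),np.array([15,255,95])); m=cv2.morphologyEx(m,cv2.MORPH_OPEN,np.ones((3,3)))
n,l,st,c=cv2.connectedComponentsWithStats(m)
print([(st[i].tolist(),c[i].round().tolist()) for i in range(1,n) if st[i,4]>200])
m=cv2.inRange(hs,np.array([16,100,90]),np.array([30,255,255]))
n,l,st,c=cv2.connectedComponentsWithStats(m); print([(c[i].round(1).tolist(),int(st[i,4])) for i in range(1,n) if 4<st[i,4]<60])
u=np.array([.9928,.1198]); o=np.array([.5552,.3228])
for rel in(2,-63.5): print(proj(ci,[*(o+u*rel/1e3),.032]))
```

```text
[0.4721517  0.32121946 0.21978945] [1.79965419e+02 3.24353054e-02 6.96280293e+00] 20.225
[([245, 61, 40, 104, 2445], [263.0, 112.0])]
[([299.2, 2.4], 5), ([299.9, 7.9], 7), ([256.6, 36.2], 5), ([265.5, 43.0], 6), ([241.8, 44.0], 5), ([236.2, 56.4], 9), ([234.2, 62.5], 6), ([234.4, 69.5], 8), ([235.3, 77.1], 7), ([263.8, 81.4], 28), ([236.2, 108.0], 5), ([291.0, 121.9], 9), ([283.2, 126.6], 5), ([288.4, 125.0], 5), ([290.1, 130.9], 9), ([284.3, 133.0], 7), ([291.9, 153.0], 7), ([237.6, 164.7], 7), ([360.8, 317.3], 6)]
[265.23605751  77.1083926 ]
[264.61488445 143.64751519]
```

Scraper home: front rivet at (263.8,81.4) against about (265,80) predicted, so roughly 53.5 mm in and 1 mm lateral. Next, images of the uncovered motif and then the loupe.

{"api": "jog_arm", "payload": {"deltas": [[[1,-0.5,-4.5,0,-0.05],[1,-0.5,-4.5,0,-0.05],[1,-0.5,-4.5,0,-0.05],[1,-0.5,-4.5,0,-0.05],[1,-0.5,-4.5,0,-0.05],[1,-0.5,-3.5,0,-0.05],[1,0,0,0,0],[1,0,0,0,0]]]}}

```text
time_s: 21.28
tcp_pos: [0.4426, 0.0613, 0.2199]
eef_rot: [180.0, 0.0, -10.3]
contact_force: [-0.7, 0.4, -0.2]
gripper_width: 0.0873
gripper_force: 0.0
```

{"api": "jog_arm", "payload": {"deltas": [[[1,0,0,0,0],[1,0,0,0,0]]]}}

```text
time_s: 21.52
tcp_pos: [0.4424, 0.062, 0.22]
eef_rot: [180.0, 0.0, -10.2]
contact_force: [0.2, -0.0, 0.4]
gripper_width: 0.0877
gripper_force: 0.0
```

Run:
```python
from h import *
im,ci=shot('wrist','w10')
```

{"api": "jog_arm", "payload": {"deltas": [[[1,0,-3,0,-0.03],[1,0,-4.5,0,-0.05],[1,0,-4.5,0,0],[1,0,0,0,0],[1,0,0,0,0],[1,0,0,0,0]]]}}

```text
time_s: 22.32
tcp_pos: [0.4424, -0.0578, 0.2203]
eef_rot: [-180.0, -0.0, -14.8]
contact_force: [-0.4, 0.4, 0.7]
gripper_width: 0.0876
gripper_force: 0.0
```

Run:
```python
from h import *
im,ci=shot('wrist','w11')
```

{"api": "jog_arm", "payload": {"deltas": [[[1,0,-4.5,0,0],[1,0,-4.5,0,0],[1,0,-4.5,0,0],[1,0,-2,0,0],[1,0,0,0,0],[1,0,0,0,0],[1,0,0,0,0]]]}}

```text
time_s: 23.25
tcp_pos: [0.4425, -0.2126, 0.2204]
eef_rot: [-180.0, -0.0, -14.7]
contact_force: [0.2, -0.9, -0.7]
gripper_width: 0.0879
gripper_force: 0.0
```

Run:
```python
from h import *
im,ci=shot('wrist','w12x'); s=r.get_state();print(s['tcp_pos'],s['eef_rot'],s['time_s'])
a=cv2.imread('pics/w10.png')[:240];b=cv2.imread('pics/w11.png')[:240]
f=lambda x:cv2.resize(x,(400,188),interpolation=cv2.INTER_AREA)
z=cv2.resize(cv2.imread('pics/top0.png')[95:130,280:330],(400,280),interpolation=cv2.INTER_CUBIC)
zs=cv2.resize(cv2.imread('pics/scene0.png')[250:315,260:320],(400,412),interpolation=cv2.INTER_CUBIC)
A=cv2.resize(cv2.imread('pics/w10.png')[:240,150:400],(400,384),interpolation=cv2.INTER_CUBIC)
cv2.imwrite('pics/m10.png',np.vstack([np.hstack([f(b),f(im[:240])]),np.hstack([A,zs[:384]])]))
```

```text
[ 0.44245666 -0.21271365  0.22039844] [-1.79994019e+02 -1.53247653e-02 -1.47416244e+01] 23.3
```

View pics/m10.png

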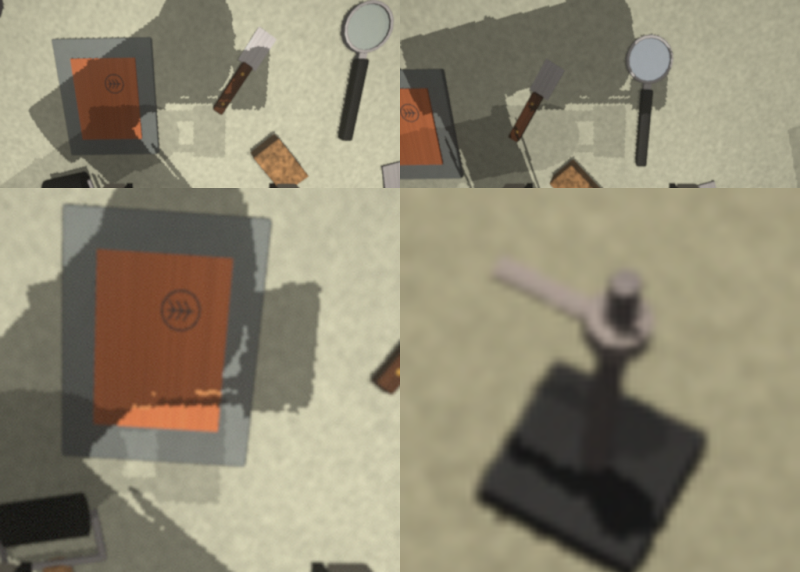

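Bottom-left: the motif ring is at (181,310), i.e. w10 px ≈ (263,76); it is at (114,84) top-left. The loupe lens is at (367,27) top-left and (649,59) top-right, handle down to (641,164). Bottom-right: pointer tip at (497,268), rod top at (623,282). Now measure.

Run:
```python
from h import *
a,ca=load('w10');b,cb=load('w11');c,cc=load('w12x')
def ring(im,u,v,s):
    u,v=int(u),int(v); g=im[v-s:v+s,u-s:u+s].max(2); bl=cv2.GaussianBlur(g,(0,0),8).astype(float)
    m=((bl-g)>12).astype(np.uint8); n,l,st,ce=cv2.connectedComponentsWithStats(m)
    i=1+st[1:,4].argmax(); ys,xs=np.nonzero(l==i); e=cv2.minEnclosingCircle(np.c_[xs,ys].astype(np.float32)); x,y,w,h=st[i,:4]
    return np.array([u-s+x+(w-1)/2,v-s+y+(h-1)/2]),st[i].tolist(),e
ra=ring(a,263,76,20);rb=ring(b,146,107,20); print(ra,rb)
print('motif',tri(ca,ra[0],cb,rb[0]),onz(ca,*ra[0],.013),onz(cb,*rb[0],.013))
def black(im,box):
    x0,y0,x1,y1=box; m=(im[y0:y1,x0:x1].max(2)<48).astype(np.uint8); n,l,st,ce=cv2.connectedComponentsWithStats(m); i=1+st[1:,4].argmax()
    ct=cv2.findContours((l==i).astype(np.uint8),0,1)[0][0]; return ct+np.array([x0,y0]), st[i]
for n,im,ci,box in(('w11',b,cb,(415,65,480,190)),('w12',c,cc,(290,105,340,225))):
    ct,st=black(im,box); R=cv2.minAreaRect(ct); P=cv2.boxPoints(R); o=P[np.argsort(P[:,1])]; f=o[:2].mean(0); e=o[2:].mean(0)
    p,q=onz(ci,*f,.016),onz(ci,*e,.016); d=p-q; print(n,R,st.tolist(),'ends',p.round(4),q.round(4),'len',np.hypot(*d[:2]).round(4),'yaw',np.degrees(np.arctan2(d[1],d[0])).round(2))
    globals()[n+'f']=f; globals()[n+'e']=e
print('front',tri(cb,w11f,cc,w12f),'end',tri(cb,w11e,cc,w12e))
# lens: table-vs-rim/lens by saturation
for n,im,ci,(u,v) in(('w11',b,cb,(470,34)),('w12',c,cc,(318,75))):
    h=cv2.cvtColor(im,cv2.COLOR_BGR2HSV); y0=max(v-45,0); s=h[y0:v+45,u-42:u+42]
    m=(s[...,1]<33).astype(np.uint8); m=cv2.morphologyEx(m,cv2.MORPH_CLOSE,np.ones((5,5))); nn,l,st,ce=cv2.connectedComponentsWithStats(m); i=l[v-y0,42] or 1
    ct=max(cv2.findContours((l==i).astype(np.uint8),0,1)[0],key=cv2.contourArea); E=cv2.fitEllipse(ct); uv=(E[0][0]+u-42,E[0][1]+y0)
    print(n,'sat at centre/table',s[v-y0,42],s[-5,5],st[i].tolist(),E,uv,onz(ci,*uv,.010)); globals()[n+'l']=uv
print('lens',tri(cb,w11l,cc,w12l))
```

```text
(array([262.5,  76. ]), [7, 7, 26, 27, 126], ((19.5, 20.0), 13.238302230834961)) (array([146., 106.]), [8, 7, 25, 25, 111], ((20.307018280029297, 19.11403465270996), 12.778998374938965))
motif (array([0.52600481, 0.04060113, 0.01388704]), np.float64(0.0002036303192279101)) [0.52586737 0.04058755 0.013     ] [0.52615955 0.04088457 0.013     ]
w11 ((447.1361083984375, 120.43144226074219), (6.636857509613037, 92.94448852539062), 10.669782638549805) [21, 10, 23, 92, 438] ends [ 0.4751 -0.2769  0.016 ] [ 0.383  -0.2505  0.016 ] len 0.0958 yaw -16.0
w12 ((313.54571533203125, 139.3603973388672), (14.249410629272461, 50.22917175292969), 4.085616588592529) [15, 9, 18, 51, 451] ends [ 0.4727 -0.2851  0.016 ] [ 0.4205 -0.2702  0.016 ] len 0.0543 yaw -15.9
front (array([ 0.47132441, -0.28779816, -0.00413433]), np.float64(0.001736126722511876)) end (array([ 0.39154222, -0.26854229, -0.01624105]), np.float64(0.028510866093367667))
w11 sat at centre/table [ 46  19 171] [ 27  39 196] [8, 0, 68, 79, 3745] ((41.300838470458984, 36.103546142578125), (60.34272384643555, 80.07341003417969), 29.9766845703125) (469.300838470459, 36.103546142578125) [ 0.5081715  -0.29640837  0.01      ]
w12 sat at centre/table [ 99  11 163] [ 28  40 115] [12, 13, 62, 77, 3263] ((42.32517623901367, 48.12192916870117), (58.25159454345703, 72.80972290039062), 10.76561164855957) (318.3251762390137, 78.12192916870117) [ 0.50740004 -0.29642696  0.01      ]
lens (array([ 0.50778547, -0.29642398,  0.00999126]), np.float64(0.0005451574520210124))
```

Motif (0.526,0.0407), z 13.9 mm. Loupe lens ≈ (0.509,−0.2955), yaw −16°, grip (0.451,−0.279). Next: two views of the pointer from closer.

{"api": "jog_arm", "payload": {"deltas": [[[1,4.2,2.2,0,0],[1,4.2,2.8,0,0],[1,4.2,2.8,0,0],[1,4.2,2.8,0,0],[1,0,0,0,0],[1,0,0,0,0],[1,0,0,0,0]]]}}

```text
time_s: 24.18
tcp_pos: [0.6096, -0.1078, 0.2206]
eef_rot: [-180.0, -0.0, -14.8]
contact_force: [-0.5, -0.8, -0.6]
gripper_width: 0.0872
gripper_force: 0.0
```

Run:
```python
from h import *
im,ci=shot('wrist','p1')
```

{"api": "jog_arm", "payload": {"deltas": [[[1,0,4,0,0],[1,0,4,0,0],[1,0,0,0,0],[1,0,0,0,0],[1,0,0,0,0]]]}}

```text
time_s: 24.85
tcp_pos: [0.6101, -0.0285, 0.2205]
eef_rot: [-180.0, -0.0, -14.9]
contact_force: [0.2, 0.0, 0.4]
gripper_width: 0.0877
gripper_force: 0.0
```

Run:
```python
from h import *
shot('wrist','p2'); s=r.get_state(); print(s['tcp_pos'],s['time_s'])
_,cs=load('scene0'); st=np.array([.721,-.088])
for f in('p1','p2'):
    im,ci=load(f); h=cv2.cvtColor(im,cv2.COLOR_BGR2HSV)
    print(f,'rod base/top px',proj(ci,[*st,0]).round(),proj(ci,[*st,.142]).round())
    # scene-tip ray projected for several heights
    for z in(.075,.095,.115): print(z,onz(cs,274.6,262.6,z)[:2].round(3),proj(ci,onz(cs,274.6,262.6,z)).round(1))
```

```text
[ 0.61009957 -0.02853742  0.22036241] 24.9
p1 rod base/top px [211.  60.] [184.  47.]
0.075 [ 0.669 -0.091] [220.6 114.6]
0.095 [ 0.677 -0.098] [224.5 104.9]
0.115 [ 0.685 -0.106] [229.1  93.5]
p2 rod base/top px [284.  39.] [301.  14.]
0.075 [ 0.669 -0.091] [307.8  91.5]
0.095 [ 0.677 -0.098] [318.8  79.6]
0.115 [ 0.685 -0.106] [331.6  65.8]
```

Run:
```python
from h import *
for f,(x0,y0,x1,y1) in(('p1',(165,20,260,130)),('p2',(255,0,360,110))):
    im,ci=load(f); h=cv2.cvtColor(im,cv2.COLOR_BGR2HSV)[y0:y1,x0:x1]
    m=(h[...,1]<30).astype(np.uint8)
    print(f,x0,y0)
    for j in range(0,m.shape[0],2): print('%3d '%(y0+j)+''.join(('#' if h[j,i,2]>110 else '+' if h[j,i,2]>60 else '.') if m[j,i] else ' ' for i in range(0,m.shape[1],1)))
```

```text
p1 165 20
 20                                             +........                                          
 22                                           +...........                                         
 24                                        + ...............                                       
 26                                     ++....................                                     
 28                                    ........................                                    
 30                                 +...........................                                   
 32                               +...............................                                 
 34                             +..................................                                
 36                       ++#++++++++...............................++                             
 38                  +++++####+#+###++++..............................                             
 40                ++++++++++++#######++++.............................                   
[... 9662 characters left out ...]
                                    
 96                                                                                                          
 98                                                                                                          
100                                                                                                          
102                                                                                                          
104                                                                                                          
106                                                                                                          
108
```

Run:
```python
from h import *
C={}
for f,(x0,y0,x1,y1) in(('p1',(165,76,260,130)),('p2',(255,46,360,110))):
    im,ci=load(f); h=cv2.cvtColor(im,cv2.COLOR_BGR2HSV)
    m=((h[...,1]<30)&(h[...,2]>110)).astype(np.uint8); M=np.zeros_like(m); M[y0:y1,x0:x1]=m[y0:y1,x0:x1]
    n,l,st,ce=cv2.connectedComponentsWithStats(M); i=1+st[1:,4].argmax(); ys,xs=np.nonzero(l==i); print(f,st[i].tolist())
    lo=np.array([xs[ys==ys.max()].mean(),ys.max()+.5]); rt=np.array([xs.max()+.5,ys[xs==xs.max()].mean()]); C[f]=(ci,lo,rt,(lo+rt)/2); print(lo,rt)
for k in(1,2,3): print(tri(C['p1'][0],C['p1'][k],C['p2'][0],C['p2'][k]))
_,cs=load('scene0')
for f in C: print('vs scene',tri(C[f][0],C[f][3],cs,(274.6,262.6)))
```

```text
p1 [205, 76, 27, 27, 265]
[224.5 102.5] [231.5  97. ]
p2 [307, 46, 29, 31, 421]
[325.5  76.5] [335.5  69. ]
(array([ 0.67885357, -0.10089366,  0.1129425 ]), np.float64(0.0005338132302741211))
(array([ 0.68197467, -0.10779685,  0.1194685 ]), np.float64(1.30503848248895e-05))
(array([ 0.6804374 , -0.10439654,  0.11625686]), np.float64(0.0002555432357410828))
vs scene (array([ 0.68062225, -0.10298057,  0.1053302 ]), np.float64(0.0007484846155918386))
vs scene (array([ 0.68130043, -0.10492291,  0.10955009]), np.float64(0.0021138948013233274))
```

The tip shows up as a clear bar end in both masks, but the height readings spread from 105 to 116 mm. I'll work out a closer pair of views with a wide baseline.

Run:
```python
from h import *
_,c=load('p2'); V=np.array(c['view']); tip=np.array([.6805,-.104,.111])
for d in([.02,-.0,-.05],[.03,.05,-.05],[.03,-.14,-.05],[.02,-.12,-.05],[.02,.03,-.05]):
    print(d,[proj(c,tip-np.array(d)+[0,0,k]).round() for k in(-.005,.005)],proj(c,np.array([.721,-.088,.142])-d).round())
# refine in scene0 & top0 by saturation mask
for f,(u,v) in(('scene0',(274,262)),('top0',(307,105))):
    im,ci=load(f); h=cv2.cvtColor(im,cv2.COLOR_BGR2HSV); 
    print(f); 
    for y in range(v-10,v+12): print(y,' '.join('%3d/%3d'%(h[y,x,1],h[y,x,2]) for x in (range(u-8,u+8) if f=='scene0' else range(u-18,u-2))) if f=='scene0' else '')
```

```text
[0.02, -0.0, -0.05] [array([348., 103.]), array([352., 104.])] [322.  38.]
[0.03, 0.05, -0.05] [array([427.,  98.]), array([435.,  98.])] [420.  31.]
[0.03, -0.14, -0.05] [array([151., 170.]), array([146., 174.])] [ 80. 126.]
[0.02, -0.12, -0.05] [array([174., 149.]), array([170., 152.])] [107.  99.]
[0.02, 0.03, -0.05] [array([394.,  90.]), array([400.,  91.])] [379.  21.]
scene0
252  57/165  58/167  56/168  56/167  57/165  57/165  57/165  58/168  57/170  57/171  58/168  58/167  58/167  58/167  57/165  54/164
253  57/165  57/166  56/167  56/167  55/166  58/164  55/163  58/166  57/171  58/172  56/168  56/165  58/166  58/168  58/167  57/169
254  57/165  57/165  57/165  58/167  57/166  56/163  57/162  58/164  56/168  56/172  56/170  55/166  56/165  58/167  58/168  57/170
255  56/167  56/167  58/168  58/168  56/167  56/163  59/161  56/163  58/167  57/170  56/170  56/168  56/165  55/166  57/169  57/171
256  56/167  56/167  57/169  57/169  57/166  58/163  58/163  57/165  57/169  59/170  56/169  56/169  58/167  56/165  57/166  58/168
257  55/166  57/165  58/166  58/168  57/166  58/164  57/
[... 1596 characters left out ...]
 57/169  57/169  57/165  56/163  57/165  57/165  57/165  59/165
270  57/165  57/166  56/168  56/168  57/166  57/161  57/160  58/164  57/166  56/167  56/163  56/163  57/166  58/164  57/165  58/167
271  56/163  58/164  58/163  58/164  57/162  57/161  57/162  56/163  58/163  58/162  58/162  58/164  58/166  56/164  57/165  57/166
272  56/164  57/162  59/161  57/160  59/161  57/162  58/164  58/164  58/163  57/162  58/164  58/167  58/168  57/165  57/165  58/166
273  57/166  57/162  59/161  57/160  57/162  57/165  57/165  58/163  58/162  58/163  57/166  58/168  56/167  56/165  56/163  57/165
top0
95 
96 
97 
98 
99 
100 
101 
102 
103 
104 
105 
106 
107 
108 
109 
110 
111 
112 
113 
114 
115 
116
```

{"api": "jog_arm", "payload": {"deltas": [[[1,1,1.5,-2.5,0],[1,1,1.5,-2.5,0],[1,0,0,0,0],[1,0,0,0,0],[1,0,0,0,0]]]}}

```text
time_s: 25.52
tcp_pos: [0.6306, 0.0019, 0.1715]
eef_rot: [-180.0, -0.1, -14.9]
contact_force: [0.1, -0.4, 0.6]
gripper_width: 0.0879
gripper_force: 0.0
```

Run:
```python
from h import *
shot('wrist','p3')
```

{"api": "jog_arm", "payload": {"deltas": [[[1,0,-4,0,0],[1,0,-4,0,0],[1,0,-4,0,0],[1,0,-3,0,0],[1,0,0,0,0],[1,0,0,0,0],[1,0,0,0,0]]]}}

```text
time_s: 26.45
tcp_pos: [0.6304, -0.1469, 0.1706]
eef_rot: [-180.0, -0.0, -14.8]
contact_force: [-0.2, -0.3, 0.3]
gripper_width: 0.0875
gripper_force: 0.0
```

Run:
```python
from h import *
shot('wrist','p4'); s=r.get_state(); print(s['tcp_pos'],s['time_s'])
tip=np.array([.6805,-.104,.111])
for f in('p3','p4'):
    im,ci=load(f); h=cv2.cvtColor(im,cv2.COLOR_BGR2HSV); u,v=proj(ci,tip).astype(int); x0,y0=u-30,v-30
    print(f,x0,y0)
    for y in range(y0,y0+50,2): print('%3d '%y+''.join(('#' if h[y,x,2]>110 else '+' if h[y,x,2]>60 else '.') if h[y,x,1]<27 else ' ' for x in range(x0,x0+60)))
```

```text
[ 0.63040558 -0.14678116  0.17055841] 26.5
p3 367 61
 61        ########### #####                                    
 63          ###############                                    
 65           ################                                  
 67            ################                                 
 69             ################                                
 71               ###############                               
 73                ################                             
 75                 ##############                              
 77                  ###### ########                            
 79                    ############ ##                          
 81                     ############ ##                         
 83                      ########## ####                        
 85                       ########## ####                       
 87                        ################                     
 89                          ###### ####                        
 91                           ###### #                          
 93    
[... 1452 characters left out ...]
     # +++++ ++++ +                           
148                       ++#++++++++                           
150                       +  ++++#+                             
152                        +  +                                 
154                                                             
156                                                             
158                                                             
160                                                             
162                                                             
164                                                             
166                                                             
168
```

Run:
```python
from h import *
C={}
for f,(x0,y0,x1,y1),thr in(('p3',(367,61,427,112),30),('p4',(144,128,204,172),30),('p1',(205,86,260,130),30),('p2',(300,58,360,110),30)):
    im,ci=load(f); S=cv2.GaussianBlur(cv2.cvtColor(im,cv2.COLOR_BGR2HSV)[...,1],(3,3),0)
    bg=np.median(S[y1-12:y1,x0+10:x1-5]); h=cv2.cvtColor(im,cv2.COLOR_BGR2HSV)
    m=((S<(bg+14)/2+2)&(h[...,2]>75)).astype(np.uint8); M=np.zeros_like(m); M[y0:y1,x0:x1]=m[y0:y1,x0:x1]; M=cv2.morphologyEx(M,cv2.MORPH_CLOSE,np.ones((3,3)))
    n,l,st,ce=cv2.connectedComponentsWithStats(M); i=1+st[1:,4].argmax(); ct=cv2.findContours((l==i).astype(np.uint8),0,1)[0][0].reshape(-1,2)
    lo=ct[np.argmax(ct@[-.35,1])].astype(float); rt=ct[np.argmax(ct@[1,.35])].astype(float)
    C[f]=(ci,lo,rt,(lo+rt)/2); print(f,bg,st[i].tolist(),lo,rt)
for a,b in(('p3','p4'),('p1','p3'),('p2','p4'),('p1','p2')):
    print(a,b,[(t[0].round(4).tolist(),round(t[1]*1e3,1)) for t in (tri(C[a][0],C[a][k],C[b][0],C[b][k]) for k in(1,2,3))])
_,cs=load('scene0')
for f in C: t=tri(C[f][0],C[f][3],cs,(273.9,262.7)); print('scene',f,t[0].round(4),round(t[1]*1e3,1))
```

```text
p3 41.0 [374, 61, 32, 34, 519] [394.  94.] [405.  88.]
p4 40.0 [147, 128, 30, 26, 350] [168. 153.] [176. 148.]
p1 40.0 [211, 86, 20, 16, 179] [223. 101.] [230.  97.]
p2 40.0 [315, 58, 20, 19, 244] [325.  76.] [334.  71.]
p3 p4 [([0.6802, -0.1004, 0.1147], np.float64(0.3)), ([0.6822, -0.1069, 0.1162], np.float64(0.3)), ([0.6812, -0.1037, 0.1154], np.float64(0.3))]
p1 p3 [([0.6804, -0.1003, 0.1152], np.float64(0.5)), ([0.6822, -0.1065, 0.1172], np.float64(0.0)), ([0.6813, -0.1034, 0.1162], np.float64(0.2))]
p2 p4 [([0.6796, -0.1003, 0.114], np.float64(1.0)), ([0.6816, -0.107, 0.1161], np.float64(1.1)), ([0.6806, -0.1037, 0.115], np.float64(1.0))]
p1 p2 [([0.6798, -0.1003, 0.1148], np.float64(1.2)), ([0.6816, -0.1066, 0.1188], np.float64(1.0)), ([0.6807, -0.1035, 0.1168], np.float64(1.1))]
scene p3 [ 0.681  -0.1056  0.1093] 1.2
scene p4 [ 0.6793 -0.1012  0.1021] 2.0
scene p1 [ 0.6806 -0.1031  0.105 ] 1.2
scene p2 [ 0.6803 -0.105   0.1071] 1.1
```

Run:
```python
from h import *
im,cs=load('scene0'); h=cv2.cvtColor(im,cv2.COLOR_BGR2HSV)
m=(h[250:300,140:190,1]<40).astype(np.uint8); n,l,st,ce=cv2.connectedComponentsWithStats(m); i=1+st[1:,4].argmax(); ct=max(cv2.findContours((l==i).astype(np.uint8),0,1)[0],key=cv2.contourArea); E=cv2.fitEllipse(ct)
uv=(E[0][0]+140,E[0][1]+250); print('lens scene px',uv,E[1],'pred',proj(cs,[.509,-.2955,.008]),onz(cs,*uv,.008))
# stand base (dark) corners
V=h[...,2]
def base(f,box):
    im,ci=load(f); x0,y0,x1,y1=box; m=(im[y0:y1,x0:x1].max(2)<62).astype(np.uint8); n,l,st,ce=cv2.connectedComponentsWithStats(m); i=1+st[1:,4].argmax(); ct=cv2.findContours((l==i).astype(np.uint8),0,1)[0]; ct=max(ct,key=cv2.contourArea).reshape(-1,2)+[x0,y0]
    return ci,{k:ct[np.argmax(ct@np.array(d))] for k,d in(('L',(-1,0)),('R',(1,0)),('T',(0,-1)),('B',(0,1)))},st[i].tolist()
for f,b in(('scene0',(262,258,318,318)),('p1',(160,10,262,118)),('p3',(300,0,400,118))):
    ci,c,st=base(f,b); print(f,st,{k:(v.tolist(),onz(ci,*v,.012)[:2].round(4).tolist()) for k,v in c.items()})
print('tip pred in scene at .1145:',proj(cs,[.681,-.1036,.1145]),' at .106',proj(cs,[.681,-.1036,.106]),'seen 273.9,262.7')
```

```text
lens scene px (163.0726547241211, 272.84868240356445) (23.476970672607422, 37.83586883544922) pred [164.73807415 275.45020994] [ 0.50044597 -0.29545198  0.008     ]
scene0 [10, 18, 33, 35, 650] {'L': ([272, 298], [0.7093, -0.1282]), 'R': ([304, 292], [0.7427, -0.0605]), 'T': ([290, 276], [0.6931, -0.0595]), 'B': ([292, 310], [0.7576, -0.1105])}
p1 [34, 7, 56, 69, 1748] {'L': ([194, 34], [0.7473, -0.0798]), 'R': ([249, 67], [0.7033, -0.1248]), 'T': ([213, 17], [0.7572, -0.1026]), 'B': ([225, 85], [0.6926, -0.0959])}
p3 [0, 26, 53, 69, 852] {'L': ([300, 27], [0.7428, -0.0668]), 'R': ([352, 70], [0.6966, -0.1041]), 'T': ([301, 26], [0.7433, -0.0678]), 'B': ([318, 94], [0.6841, -0.0705])}
tip pred in scene at .1145: [274.43886596 260.73122998]  at .106 [274.25652082 262.72568011] seen 273.9,262.7
```

Run:
```python
from h import *
_,cs=load('scene0')
L=onz(cs,272,297.8,.012);R=onz(cs,305.9,288.5,.012);T=onz(cs,283.25,277.45,.012); c=(L+R)/2; print(L,R,T,'edges',np.linalg.norm(L-T),np.linalg.norm(R-T),'c',c)
for c in(c[:2],np.array([.721,-.088])):
    for u,v in((293.45,264.2),(293.45,263.6)):
        o,d=ray(cs,u,v); z=[z for z in np.arange(.1,.2,.0005)]; e=[np.linalg.norm(onz(cs,u,v,q)[:2]-c) for q in z]; print('rod top z',z[int(np.argmin(e))],min(e))
    z=np.arange(.07,.14,.001); e=[np.linalg.norm(onz(cs,273.9,262.7,q)[:2]-c)-.043 for q in z]; i=np.argmin(np.abs(e)); print('tip z by 43mm',z[i],e[i],[round(x,4) for x in e[25:50:4]]); print('wrist tip dist',np.linalg.norm(np.array([.681,-.1036])-c))
```

```text
[ 0.70892682 -0.1278681   0.012     ] [ 0.73907145 -0.05117366  0.012     ] [ 0.68620171 -0.07473104  0.012     ] edges 0.05779254113261836 0.057880566890755034 c [ 0.72399914 -0.08952088  0.012     ]
rod top z 0.14550000000000005 0.0016504395777659784
rod top z 0.14800000000000005 0.0018604152091373967
tip z by 43mm 0.11900000000000005 6.213853499153349e-05 [np.float64(0.006), np.float64(0.0048), np.float64(0.0037), np.float64(0.0027), np.float64(0.0017), np.float64(0.0008), np.float64(0.0001)]
wrist tip dist 0.045245414929532435
rod top z 0.14000000000000004 0.0003016660574821184
rod top z 0.14250000000000004 0.0005163155239517364
tip z by 43mm 0.10900000000000004 -4.26142807573443e-05 [np.float64(0.0035), np.float64(0.0024), np.float64(0.0013), np.float64(0.0004), np.float64(-0.0005), np.float64(-0.0012), np.float64(-0.0018)]
wrist tip dist 0.04293436851754075
```

Pointer height: wrist stereo gives ≈ 114.5 after its +1 mm bias, and scene geometry gives 110–114, so I take 113 mm. Now grasp the loupe.

{"api": "jog_arm", "payload": {"deltas": [[[1,-3.6,-2.6,0,-0.022],[1,-3.6,-2.6,0,0],[1,-3.6,-2.6,0,0],[1,-3.6,-2.6,0,0],[1,-3.5,-2.8,-1,0],[1,0,0,-3,0],[1,0,0,-3,0],[1,0,0,-3,0]]]}}

```text
time_s: 27.5
tcp_pos: [0.4517, -0.2792, 0.0699]
eef_rot: [-180.0, -0.1, -16.0]
contact_force: [0.7, 0.4, -0.3]
gripper_width: 0.0878
gripper_force: 0.0
```

{"api": "jog_arm", "payload": {"deltas": [[[1,0,0,-2,0],[1,0,0,-1.5,0],[1,0,0,-1,0],[1,0,0,0,0]]]}}

```text
time_s: 28.0
tcp_pos: [0.4511, -0.2794, 0.0249]
eef_rot: [180.0, 0.0, -16.1]
contact_force: [0.1, 0.4, 0.2]
gripper_width: 0.0872
gripper_force: 0.0
```

{"api": "jog_arm", "payload": {"deltas": [[[1,0,0,-1,0],[1,0,0,-0.8,0],[1,0,0,-0.5,0],[1,0,0,0,0]]]}}

```text
time_s: 28.5
tcp_pos: [0.4509, -0.2796, 0.0018]
eef_rot: [180.0, 0.1, -16.1]
contact_force: [-0.5, -0.6, 0.5]
gripper_width: 0.0877
gripper_force: 0.0
```

{"api": "jog_arm", "payload": {"deltas": [[[1,0,0,-0.2,0],[1,0,0,-0.1,0],[1,0,0,0,0]]]}}

```text
time_s: 28.88
tcp_pos: [0.4513, -0.2796, -0.0007]
eef_rot: [-180.0, -0.0, -16.1]
contact_force: [-0.2, 0.1, 0.4]
gripper_width: 0.0876
gripper_force: 0.0
```

{"api": "jog_arm", "payload": {"deltas": [[[-1,0,0,0,0],[-1,0,0,0,0],[-1,0,0,0,0],[-1,0,0,0,0],[-1,0,0,0,0],[-1,0,0,0,0],[-1,0,0,0,0],[-1,0,0,0,0]]], "force": 35}}

```text
time_s: 29.88
tcp_pos: [0.4513, -0.2796, -0.0007]
eef_rot: [-180.0, -0.0, -16.1]
contact_force: [0.2, 0.7, 0.9]
gripper_width: 0.0152
gripper_force: 35.0
```

{"api": "jog_arm", "payload": {"deltas": [[[-1,0,0,0,0],[-1,0,0,0,0],[-1,0,0,0,0]]]}}

```text
time_s: 30.25
tcp_pos: [0.4513, -0.2796, -0.0007]
eef_rot: [-180.0, -0.0, -16.1]
contact_force: [-0.1, 0.8, -0.5]
gripper_width: 0.0159
gripper_force: 35.0
```

Gripped at 15.9 mm, so lens z = TCP z + 6.7 mm. Lift and carry.

{"api": "jog_arm", "payload": {"deltas": [[[-1,0,0,1,0],[-1,0,0,2,0],[-1,0,0,3,0],[-1,0,0,3,0],[-1,0,0,2.5,0],[-1,0,0,1,0],[-1,0,0,0,0],[-1,0,0,0,0]]]}}

```text
time_s: 31.25
tcp_pos: [0.4506, -0.2793, 0.1232]
eef_rot: [-180.0, 0.1, -16.1]
contact_force: [-0.1, -0.8, -0.8]
gripper_width: 0.0157
gripper_force: 35.0
```

{"api": "jog_arm", "payload": {"deltas": [[[-1,0.2,3.5,0,0],[-1,0.2,4.5,0,0],[-1,0.2,4.5,0,0],[-1,0.3,4.5,0,0],[-1,0.2,4.5,0,0],[-1,0.2,4.5,0,0],[-1,0.2,4.5,0,0],[-1,0.2,3.1,0,0]]]}}

```text
time_s: 32.25
tcp_pos: [0.4676, 0.058, 0.1233]
eef_rot: [179.9, 0.1, -16.0]
contact_force: [-0.5, -0.0, -0.9]
gripper_width: 0.0156
gripper_force: 35.0
```

{"api": "jog_arm", "payload": {"deltas": [[[-1,0,0,0,0],[-1,0,0,0,0],[-1,0,0,0,0],[-1,0,0,0,0]]]}}

```text
time_s: 32.75
tcp_pos: [0.4682, 0.0557, 0.1242]
eef_rot: [180.0, 0.0, -16.2]
contact_force: [-0.1, -0.1, -1.3]
gripper_width: 0.0156
gripper_force: 35.0
```

Run:
```python
from h import *
s=r.get_state(); im,ci=shot('wrist','f1'); t=np.array(s['tcp_pos']); yaw=np.radians(s['eef_rot'][2]); print(t,s['eef_rot'],s['time_s'],s['contact_force'],s['gripper_width'])
x=np.array([np.cos(yaw),np.sin(yaw),0]);y=np.array([-x[1],x[0],0])
lens=t+x*.0598+[0,0,.0067]; print('lens pred',lens, proj(ci,lens+[0,0,.006]),'motif px',proj(ci,[.526,.0407,.013]))
for a in(0,90,180,270): print(a,proj(ci,lens+[0,0,.006]+.031*(x*np.cos(np.radians(a))+y*np.sin(np.radians(a)))).round(1))
u,v=proj(ci,lens).astype(int); h=cv2.cvtColor(im,cv2.COLOR_BGR2HSV)
for yy in range(max(v-90,0),min(v+150,250),4): print('%3d '%yy+''.join('#' if h[yy,xx,1]<30 and h[yy,xx,2]>75 else '.' if h[yy,xx,2]<55 else 'o' if h[yy,xx,1]>110 else ' ' for xx in range(u-90,u+90,2)))
```

```text
[0.46818228 0.05573448 0.12417322] [ 1.79992353e+02  7.51555516e-03 -1.61538312e+01] 32.75 [-0.11811356 -0.09980771 -1.30915383] 0.01564520136184801
lens pred [0.52562127 0.03909709 0.13087322] [255.57735009 132.58367984] motif px [254.00432658 109.78946603]
0 [255.6  58. ]
90 [185.9 132.5]
180 [255.6 198.5]
270 [325.3 132.6]
 40 ###############################################################################           
 44 ###############################################################################           
 48 ###############################################################################           
 52 ###############################################################################           
 56 ###############################################################################       ##  
 60 ###############################################################################           
 64 ##############################################################   ##############           
 68 ########            oooooo  ###################################################           
 72 ########
[... 3562 characters left out ...]
######################          ###
224           ############################ ............... ######################      #      
228           ############################ ...............                                    
232                                        ...............                                    
236                                     .....................                        ##       
240                                    .......................                                
244                                   ........................                                
248 ..........................        .........................        .......................
```

The lens outline (left 190, right 327, bottom 198 px) puts it about 1.4 mm right of the prediction and level. Correct by +3 mm in y and come down to focal height.

{"api": "jog_arm", "payload": {"deltas": [[[-1,0.05,0.3,-0.5,0],[-1,0,0,-0.7,0],[-1,0,0,-0.6,0],[-1,0,0,0,0],[-1,0,0,0,0],[-1,0,0,0,0],[-1,0,0,0,0],[-1,0,0,0,0]]]}}

```text
time_s: 33.8
tcp_pos: [0.4688, 0.0595, 0.1064]
eef_rot: [-180.0, -0.0, -16.1]
contact_force: [-0.5, -1.3, -0.4]
gripper_width: 0.0154
gripper_force: 35.0
```

Run:
```python
from h import *
s=r.get_state(); im,ci=shot('wrist','f2'); sc,cs=shot('scene','fs'); t=np.array(s['tcp_pos']); yaw=np.radians(s['eef_rot'][2]); print(t,s['eef_rot'],s['time_s'],s['contact_force'],s['qd'].round(2))
x=np.array([np.cos(yaw),np.sin(yaw),0]);y=np.array([-x[1],x[0],0]); lens=t+x*.0598-y*.0014+[0,0,.0067]; print('lens',lens)
# scene view: lens rim extents vs prediction
P=np.array([proj(cs,lens+.031*(x*np.cos(a)+y*np.sin(a))) for a in np.linspace(0,6.28,60)]); print('pred ext',P.min(0).round(1),P.max(0).round(1))
x0,y0=P.min(0).astype(int)-8; x1,y1=P.max(0).astype(int)+9; h=cv2.cvtColor(sc,cv2.COLOR_BGR2HSV)
for yy in range(y0,y1): print('%3d '%yy+''.join('#' if h[yy,xx,1]<50 and h[yy,xx,2]>60 else '.' if h[yy,xx,2]<60 else 'o' if h[yy,xx,1]>100 else ' ' for xx in range(x0,x1)))
print(x0)
```

```text
[0.46882882 0.05945965 0.10640435] [-1.79988495e+02 -1.25027118e-02 -1.60853526e+01] 33.8 [-0.48938558 -1.34404475 -0.36397516] [ 0.    0.04 -0.06  0.08  0.03  0.07]
lens [0.52589976 0.04154573 0.11310435]
pred ext [267.1 177.5] [291.7 195.9]
169    ..   ...........  ...........         
170     .   ........... ..........           
171     .    ...................             
172          .................               
173          ...............                 
174          .............                   
175           ...........                    
176            .......                       
177             ......######                 
178             ......##########             
179              ..##############            
180             ###################          
181           #####################          
182           #######################        
183           #######################        
184           ########################       
185         ##########################       
186      ....#########################       
187   #......#########################       
188 ####......########      ##########       
189 ####......#####          #########       
190 #####......##             #######..      
191 ######.....##             ######....     
192 ###  oooo...##             ####.....     
193   oooooooo....##           ###.......   .
194 ooooooooooo.... #############.........  .
195 oooooooooooo......########...............
196 ooooooooooooo............................
197 oooooooooooooo..............oo.......... 
198 ooooooooooooooooo.....ooo.oooooo.......  
199 ooooooooooooooooooooooooooooooooo......  
200 ooooooooooooooooooooooooooooooooo ......#
201 .ooooooooooooooooooooooooooooooooo.......
202 ..ooooooooooooooooooooooooooooooooo......
203 ..ooooooooooooooooooooooooooooooooo .....
259
```

The lens in the scene view spans cols 268–293 and rows 177–195, against a predicted 267–292 and 177–196. It is at (0.526,0.0415,0.113), over the motif and steady, so I hand in.

```bash
python3 -c "
from plant import r
print(r.close_job())"
```

```text
the job is handed in; nothing more can be done
None
```

The job is handed in, but no verdict came back. By my measurements the scraper is about 53 mm into the slot and let go. The magnifying glass was held level and steady about 1 mm from the motif's middle, lens at 113 mm; the pointer height is the least certain figure (readings 102–119 mm, best estimate 113).

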